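Static balance check of centrifuge rotor arms on a knife edge

TASK

Check the three rotor arms for balance: set each one gently across the knife edge of the stand with the slot under its hub on the edge, let go, and see whether it settles level or dips at one end. Leave those that stay level sitting side by side on the edge, and take off any that dips and stand it on its feet in the empty steel tray. Do not tip an arm over or disturb the tube rack, the bottle or the pipette.

Things in the scene. Friction and masses are not known exactly. Their poses are not given: they have to be found in the camera images.
- rotor_a: aluminium rotor arm of a small swing-out centrifuge, 150 long (own x), 22 wide, 74 high, about 195 g. It stands on two end feet (24 x 22 x 36, centred at x = +-63, with round pins out to y = +-19 at height 12) joined by a flat bar (height 28 to 36). From its middle rises a square hub sleeve, 24 x 24, up to height 74: grip that. Origin: centre of the underside of the feet, z up
- rotor_b: rotor arm, looks just like rotor_a: same sizes, grip, origin and axes (arms differ only in a weight that may be hidden in one end)
- rotor_c: rotor arm, looks just like rotor_a: same sizes, grip, origin and axes (arms differ only in a weight that may be hidden in one end)
- rotor_a_seat (a point): apex of the 90 degree V slot under the hub, 40 above the underside of the feet, 34 below the hub's top; the slot is 24 wide at its mouth, open to both sides along own y. This point goes on the knife edge, so keep fingertips 3 or more above it
- rotor_b_seat (a point): the same point on rotor_b
- rotor_c_seat (a point): the same point on rotor_c
- stand: knife-edge stand, fixed: base 70 x 250 x 14 carrying an upright steel straightedge 210 long (own y), its 3 mm rounded edge 95 above the bench. Arms go across it along own x, about 72 apart (own y -72, 0, 72). A released arm centres itself and swings, period 1 s: a true one settles within 3 degrees of level in 1 to 2 s, an off one dips 12 to 20 (at first swinging 0 to 35). Origin: centre of underside
- tray: reject tray, fixed: empty shallow steel tray, outside 230 (own x) x 160 x 28 high, walls and floor 3 thick; takes an arm along its x. Origin: centre of its underside, z up
- mat: grey-black rubber mat, fixed, 200 x 230 x 3, on which the arms stand side by side at the start, about 70 apart, roughly along its x. Origin: centre of its underside
- tube_rack: bystander: blue block 66 x 105 x 45 with microtubes, 60 high. Origin: centre of underside
- bottle: bystander: amber bottle, radius 32, 115 high. Origin: centre of underside
- pipette: bystander: pipette lying along own y, y from -130 to 126, up to 28 high. Origin: under its middle
Things that resemble listed ones, but are neither listed nor needed, are in the scene too. What is shaped like the rotor_b but blue is not meant.

How it is judged:
On the way:
1. the off-balance arm has been set on the knife edge, let go, and seen to dip (((x of rotor_a_seat in the frame of stand between -0.004 and 0.004 m and y of rotor_a_seat in the frame of stand between -0.1 and 0.1 m and z of rotor_a_seat in the frame of stand between 0.091 and 0.099 m and contact force between rotor_a and the fingers below 0.05 N and angle between rotor_a's own z axis and vertical above 0.14 rad) or (x of rotor_b_seat in the frame of stand between -0.004 and 0.004 m and y of rotor_b_seat in the frame of stand between -0.1 and 0.1 m and z of rotor_b_seat in the frame of stand between 0.091 and 0.099 m and contact force between rotor_b and the fingers below 0.05 N and angle between rotor_b's own z axis and vertical above 0.14 rad) or (x of rotor_c_seat in the frame of stand between -0.004 and 0.004 m and y of rotor_c_seat in the frame of stand between -0.1 and 0.1 m and z of rotor_c_seat in the frame of stand between 0.091 and 0.099 m and contact force between rotor_c and the fingers below 0.05 N and angle between rotor_c's own z axis and vertical above 0.14 rad))), for 0.3 s.
At the end, for the whole second after the job is handed in: Two arms sit at rest on the knife edge by their slots (apex within 4 mm of the edge), tilted less than 0.10 rad; the arm that dips stands at rest on its feet on the floor of the steel tray (upright within 0.15 rad); the fingers touch none of them ((((x of rotor_a_seat in the frame of tray between -0.05 and 0.05 m and y of rotor_a_seat in the frame of tray between -0.065 and 0.065 m and z of rotor_a_seat in the frame of tray below 0.048 m and angle between rotor_a's own z axis and vertical below 0.15 rad and linear speed of rotor_a below 0.02 m/s and contact force between rotor_a and the fingers below 0.05 N) and (x of rotor_b_seat in the frame of stand between -0.004 and 0.004 m and y of rotor_b_seat in the frame of stand between -0.1 and 0.1 m and z of rotor_b_seat in the frame of stand between 0.091 and 0.099 m and contact force between rotor_b and the fingers below 0.05 N and angle between rotor_b's own z axis and vertical below 0.1 rad and linear speed of rotor_b below 0.02 m/s and angular speed of rotor_b below 0.25 rad/s) and (x of rotor_c_seat in the frame of stand between -0.004 and 0.004 m and y of rotor_c_seat in the frame of stand between -0.1 and 0.1 m and z of rotor_c_seat in the frame of stand between 0.091 and 0.099 m and contact force between rotor_c and the fingers below 0.05 N and angle between rotor_c's own z axis and vertical below 0.1 rad and linear speed of rotor_c below 0.02 m/s and angular speed of rotor_c below 0.25 rad/s)) or ((x of rotor_b_seat in the frame of tray between -0.05 and 0.05 m and y of rotor_b_seat in the frame of tray between -0.065 and 0.065 m and z of rotor_b_seat in the frame of tray below 0.048 m and angle between rotor_b's own z axis and vertical below 0.15 rad and linear speed of rotor_b below 0.02 m/s and contact force between rotor_b and the fingers below 0.05 N) and (x of rotor_a_seat in the frame of stand between -0.004 and 0.004 m and y of rotor_a_seat in the frame of stand between -0.1 and 0.1 m and z of rotor_a_seat in the frame of stand between 0.091 and 0.099 m and contact force between rotor_a and the fingers below 0.05 N and angle between rotor_a's own z axis and vertical below 0.1 rad and linear speed of rotor_a below 0.02 m/s and angular speed of rotor_a below 0.25 rad/s) and (x of rotor_c_seat in the frame of stand between -0.004 and 0.004 m and y of rotor_c_seat in the frame of stand between -0.1 and 0.1 m and z of rotor_c_seat in the frame of stand between 0.091 and 0.099 m and contact force between rotor_c and the fingers below 0.05 N and angle between rotor_c's own z axis and vertical below 0.1 rad and linear speed of rotor_c below 0.02 m/s and angular speed of rotor_c below 0.25 rad/s)) or ((x of rotor_c_seat in the frame of tray between -0.05 and 0.05 m and y of rotor_c_seat in the frame of tray between -0.065 and 0.065 m and z of rotor_c_seat in the frame of tray below 0.048 m and angle between rotor_c's own z axis and vertical below 0.15 rad and linear speed of rotor_c below 0.02 m/s and contact force between rotor_c and the fingers below 0.05 N) and (x of rotor_a_seat in the frame of stand between -0.004 and 0.004 m and y of rotor_a_seat in the frame of stand between -0.1 and 0.1 m and z of rotor_a_seat in the frame of stand between 0.091 and 0.099 m and contact force between rotor_a and the fingers below 0.05 N and angle between rotor_a's own z axis and vertical below 0.1 rad and linear speed of rotor_a below 0.02 m/s and angular speed of rotor_a below 0.25 rad/s) and (x of rotor_b_seat in the frame of stand between -0.004 and 0.004 m and y of rotor_b_seat in the frame of stand between -0.1 and 0.1 m and z of rotor_b_seat in the frame of stand between 0.091 and 0.099 m and contact force between rotor_b and the fingers below 0.05 N and angle between rotor_b's own z axis and vertical below 0.1 rad and linear speed of rotor_b below 0.02 m/s and angular speed of rotor_b below 0.25 rad/s)))).
It fails at once if the tube rack, the bottle or the pipette is moved more than 2 cm (distance of any of tube_rack, bottle, pipette from where it was at the start of the episode above 0.02 m).
It fails at once if a rotor arm is tipped over (more than 60 degrees) (angle between any of rotor_a, rotor_b, rotor_c's own z axis and vertical above 1.05 rad).
It fails at once if a rotor arm is banged or pressed onto the stand with more than 80 N (contact force between any of rotor_a, rotor_b, rotor_c and stand above 80 N).
It also fails if it takes over 72 s, if anything falls off the work surface, if the arm or the gripper's body presses on something with over 40 N, if the wrist force passes 120 N, or if a joint passes its speed limit or range.

ROBOT

A 7-joint arm with a two-finger parallel gripper is mounted at the origin on the work surface. World frame = base frame: x ahead of the robot, y to its left, z up, the work surface at z = 0. Lengths are in m, angles in rad, forces in N, time in s.
With the tool pointing down it reaches from about 0.425 to 0.875 m from the base axis. Payload 8.4 kg.
Tool frame: the origin (TCP) lies midway between the tips of the shut fingers; the grasp point (between the pads) lies 19 mm behind it (robot.pinch_z is the distance from the TCP to the grasp point, in m); y points along the fingers, x is the direction in which the jaws open and shut, and the axes are right-handed (so a half turn about y gives the same grasp; the last joint's range is limited). The gripper opens to 85 mm and grips with 20 to 120 N. Pads are 22 mm wide; open, the fingers measure 114 mm over their backs; the gripper's body (76 mm by 85 mm) begins 54 mm behind the grasp point. The pads swing forward as they close: fully open they stand 13 mm farther back than shut.
Start: joints at [1.026, 0.333, 0.04, 1.465, -0.013, 1.343, -0.059], TCP at [0.28, -0.586, 0.231] pointing down, gripper open.
Joint ranges: [-2.58, 2.58], [-0.38, 2.09], [-1.3, 1.39], [0.25, 2.4], [-1.5, 4.64], [0.08, 2.09], [-2.65, 2.65]. Speed limits (rad/s): [2.22, 2.22, 2.79, 2.79, 3.14, 3.14, 3.14].

INTERFACE

Orientations are given as a rotation vector (axis times angle).
In Python, from plant import robot, eyes gives the robot as it stands. The module is installed in compiled form; this text tells all that it offers.
- The arm moves only by the tool servo_tool, never from a script. Its argument "moves" is a list of rows, each an object of numbers: "dx", "dy", "dz": the shift along the tool's x, y, z in m; "turn": the turn about the tool's y in degrees; "hand": the opening, from 0 (shut) to 1 (fully open). A call has 1 to 10 rows; each row is the pose to reach, as a shift and turn from the pose commanded when the call began, along the tool's axes at that moment; what a row does not reach only later rows make up. A row lasts 1/12 s, in which the tool goes at most 41.7 mm and 7.16 degrees, less where a joint would pass 70% of its speed; a pose out of reach is approached as far as the arm can. A call with a gripper value outside its range is refused whole. The fingers move at their own pace and stop on an object; the grip force is fixed at half the most. Time passes only in rows, so rows that repeat a pose let the fingers close. It gives the time, the measured TCP pose, the force and the opening at its end, in the units of the state.
- robot.get_state(): the state, without advancing time (a new reading comes with each control period).
- eyes.read_camera(name): name is "side" or "top"; returns (picture, depth): 420x560x3 uint8, blue, green, red; 420x560 float32, m along the optical axis (not along the pixel's ray), 0 where there is no reading.
- eyes.camera_params(name): a dict with "intrinsics" (3x3 intrinsics, pixels), "R" (3x3) and "t" (3): a world point X has camera coordinates R X + t. Camera axes: x right, y down, z forward; pixel columns grow to the right and rows downward; lengths in m; the calibration is good to about 2 mm. A picture is of the moment at which its call begins. camera_params takes no time and is no camera call.
- robot.job_done(): hands the job in, once; it reports no verdict.
The state is a dict: "time_s": time; "q": joint angles; "joint_velocities": joint speeds; "joint_efforts": joint torques, N m; "eef_pos": TCP position; "orientation": TCP orientation; "ft_force": force on the tool from outside, world axes, zero at the start; "moment": the same for the moment, N m; "grip_width": finger opening in m.
Only numpy, scipy, OpenCV 4.12 (cv2) and the standard library are available. Lean on these libraries where they do the work, as an engineer would, in place of code of your own. Each camera call takes 0.05 s, during which the arm holds its last target.

## Working session

There is one attempt and no reset: what is moved stays moved. The work goes in short steps, Python scripts to look and compute and a tool call to move; the robot and the scene stay as the last step left them, time stands still between calls to the robot, and variables do not carry over. Pictures are saved under pics/ and viewed, and the job is handed in when it is done.

Besides the shell and the picture viewer there is one more tool, called as name(argument=value, ...), one argument or row to a line, values as JSON. servo_tool: Moves the arm, as the interface text tells. Its arguments: {"type":"object","properties":{"moves":{"type":"array","items":{"type":"object","properties":{"dx":{"type":"number"},"dy":{"type":"number"},"dz":{"type":"number"},"turn":{"type":"number"},"hand":{"type":"number"}}}}},"required":["moves"]}

```bash
mkdir -p pics; ls
python3 - <<'E'
from plant import robot, eyes
import cv2, numpy as np
s=robot.get_state()
for k,v in s.items(): print(k,v)
print(robot.pinch_z)
for n in ("side","top"):
    p,d=eyes.read_camera(n); cv2.imwrite(f"pics/{n}0.png",p); np.save(f"pics/{n}0.npy",d)
    c=eyes.camera_params(n); print(n,c)
E
```

```text
pics
time_s 0.0
q [ 1.02577925  0.33388792  0.03985979  1.466266   -0.01340277  1.34332762
 -0.05851473]
joint_velocities [ 0.00047659 -0.00053717  0.00023273  0.00204066  0.00023349  0.00235409
  0.0009529 ]
joint_efforts [-1.25744722e-03 -6.58550763e+01  1.36500590e+00 -4.05573714e+01
  1.66080304e-02  1.26063553e-02  4.04486684e-05]
eef_pos [ 0.28005933 -0.58605801  0.23043852]
orientation [-1.38692947  0.87594165 -0.87360473]
ft_force [ 0.07780082 -0.36022574  0.02478299]
moment [ 0.00866241  0.0270289  -0.0473215 ]
grip_width 0.08541215346565065
0.0187
side {'intrinsics': array([[413.33604175,   0.        , 284.13973306],
       [  0.        , 413.33604175, 205.71895816],
       [  0.        ,   0.        ,   1.        ]]), 'R': array([[-0.854818  , -0.51889428, -0.00590815],
       [-0.26424928,  0.44506213, -0.85562376],
       [ 0.44660777, -0.72984137, -0.51756456]]), 't': array([0.45773118, 0.18768516, 0.78191441])}
top {'intrinsics': array([[530.73078325,   0.        , 271.85687614],
       [  0.        , 530.73078325, 208.4776786 ],
       [  0.        ,   0.        ,   1.        ]]), 'R': array([[ 1.20857016e-02, -9.99926707e-01, -7.19039609e-04],
       [-9.94035112e-01, -1.19365389e-02, -1.08405332e-01],
       [ 1.08388804e-01,  2.02490511e-03, -9.94106517e-01]]), 't': array([0.01015431, 0.52028362, 1.5927913 ])}
```

View pics/top0.png

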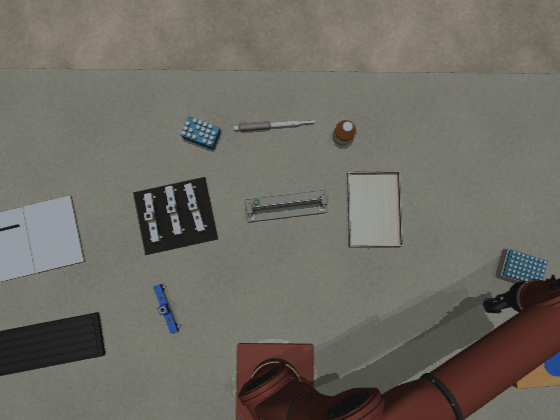

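View pics/side0.png

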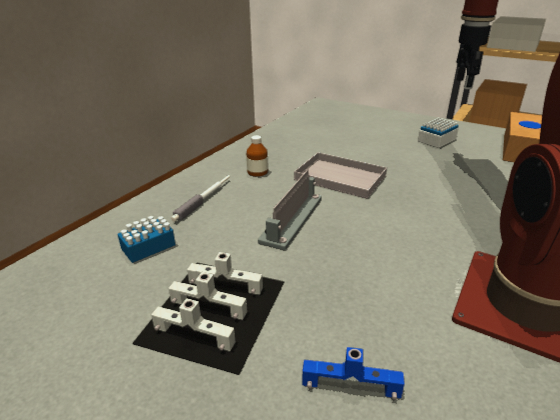

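Run:
```python
from plant import robot
from scipy.spatial.transform import Rotation as R
print(R.from_rotvec(robot.get_state()["orientation"]).as_matrix().round(4))
```

```text
[[ 4.312e-01 -7.000e-04  9.023e-01]
 [-9.023e-01  1.300e-03  4.312e-01]
 [-1.400e-03 -1.000e+00 -1.000e-04]]
```

The top view shows three white arms on the black mat with hubs near (150,215), (172,208) and (193,205). The stand is at (286,206), the tray at (375,210), the rack at (201,132), the pipette at (275,125) and the bottle at (345,132). The blue arm at (165,308) is the decoy. The jaws open along tool x, and tool y points down.

```bash
cat > h.py <<'E'
import numpy as np, cv2
from plant import robot, eyes
from scipy.spatial.transform import Rotation as Rn
def pts(name,d):
    c=eyes.camera_params(name);K=c["intrinsics"]
    v,u=np.mgrid[:d.shape[0],:d.shape[1]]
    P=np.stack([(u-K[0,2])/K[0,0]*d,(v-K[1,2])/K[1,1]*d,d],-1)
    W=(P-c["t"])@c["R"]; W[d<=0]=np.nan
    return W
def ray(name,uv,z):
    c=eyes.camera_params(name);K=c["intrinsics"]
    C=-c["R"].T@c["t"]; r=c["R"].T@np.linalg.inv(K)@np.array([uv[0],uv[1],1.])
    return C+r*(z-C[2])/r[2]
def proj(name,X):
    c=eyes.camera_params(name);p=c["intrinsics"]@(c["R"]@np.asarray(X,float)+c["t"]);return p[:2]/p[2]
def rect(m):
    ys,xs=np.nonzero(m); return cv2.minAreaRect(np.stack([xs,ys],1).astype(np.float32))
def tool():
    s=robot.get_state();M=Rn.from_rotvec(s["orientation"]).as_matrix();return s,M
def togo(x,y,z,yawx):
    """shift in tool axes to reach world TCP (x,y,z), and turn (deg about tool y) so that tool x points along world yawx (mod 180)"""
    s,M=tool(); d=M.T@(np.array([x,y,z])-s["eef_pos"])
    a=np.arctan2(M[1,0],M[0,0]); da=(yawx-a+np.pi/2)%np.pi-np.pi/2
    # tool y points down: + turn about it = - world yaw
    print("t",round(s["time_s"],2),"tcp",s["eef_pos"].round(4),"yawx",round(np.degrees(a),2),"w",round(s["grip_width"],4),"F",s["ft_force"].round(1))
    print("dx dy dz mm",(d*1000).round(1),"turn",round(-np.degrees(da),2),"or other way",round(-np.degrees(da)+180*np.sign(da),1))
E
python3 - <<'E'
from h import *
img=cv2.imread("pics/top0.png");d=np.load("pics/top0.npy");W=pts("top",d)
white=(img.min(2)>120)
roi=np.zeros_like(white);roi[175:255,130:220]=1
n,l,st,ce=cv2.connectedComponentsWithStats((white&roi).astype(np.uint8))
for i in range(1,n):
    if st[i,4]<60: continue
    r=rect(l==i); bx=cv2.boxPoints(r)
    print("white",st[i],ce[i].round(1),r)
    Q=W[l==i]; 
    hub=(l==i)&(W[...,2]>.062)
    print(" hub n",hub.sum(),"3D mean",W[hub].mean(0).round(4), "px",np.argwhere(hub).mean(0)[::-1])
    o=(l==i)&(W[...,2]>.028)&(W[...,2]<.045)
    q=W[o][:,:2]; vx,vy,x0,y0=cv2.fitLine(q.astype(np.float32),cv2.DIST_L2,0,.01,.01).ravel()
    print(" bar axis deg",np.degrees(np.arctan(vy/vx)).round(2),"mid",(q.min(0)+q.max(0)).round(4)/2, "z",np.median(W[o][:,2]))
# stand
reg=np.zeros_like(white);reg[180:230,235:335]=1
e=reg&(W[...,2]>.085)&(W[...,2]<.11); print("edge n",e.sum())
q=W[e]; vx,vy,x0,y0=cv2.fitLine(q[:,:2].astype(np.float32),cv2.DIST_L2,0,.01,.01).ravel()
print("edge",np.degrees(np.arctan2(vy,vx)),q.mean(0),q.min(0),q.max(0))
b=reg&(W[...,2]>.008)&(W[...,2]<.02); r=cv2.minAreaRect((W[b][:,:2]*1000).astype(np.float32)); print("base",b.sum(),r)
reg=np.zeros_like(white);reg[160:260,335:415]=1
b=reg&(W[...,2]>.02)&(W[...,2]<.035); r=cv2.minAreaRect((W[b][:,:2]*1000).astype(np.float32)); print("tray rim",b.sum(),r)
reg=np.zeros_like(white);reg[100:160,170:370]=1
b=reg&(W[...,2]>.015); 
n,l,st,ce=cv2.connectedComponentsWithStats(b.astype(np.uint8))
for i in range(1,n):
    if st[i,4]>20: print("bystander",W[l==i].min(0).round(3),W[l==i].max(0).round(3))
cv2.imwrite("pics/c1.png",cv2.resize(img[170:260,125:335],None,fx=3.8,fy=3.8,interpolation=cv2.INTER_CUBIC))
E
```

```text
white [184 183  13  27 150] [189.8 195.4] ((190.01922607421875, 196.0961456298828), (26.083446502685547, 7.8446455001831055), 78.69007110595703)
 hub n 41 3D mean [0.522  0.254  0.0767] px [191.73170732 205.12195122]
 bar axis deg 18.06 mid [0.5666  0.26795] z 0.037723768850062254
white [165 186  10  27 150] [169.6 197.8] ((169.71400451660156, 198.9241485595703), (26.01174545288086, 8.421069145202637), 86.42366790771484)
 hub n 36 3D mean [0.5121 0.3177 0.078 ] px [170.05555556 208.13888889]
 bar axis deg 14.18 mid [0.55615 0.32865] z 0.039079793633174646
white [144 193   9  27 153] [147.9 205.2] ((148.0, 206.0), (26.0, 8.0), 90.0)
 hub n 37 3D mean [0.4893 0.3835 0.0777] px [147.59459459 215.54054054]
 bar axis deg 11.76 mid [0.53425 0.39295] z 0.039098240217216945
white [192 212  12  19 116] [197.7 221.5] ((197.6077117919922, 221.0615234375), (18.505922317504883, 6.753345489501953), 74.74488067626953)
 hub n 0 3D mean [nan nan nan] px [nan nan]
 bar axis deg 18.18 mid [0.4781 0.2415] z 0.03827801421478641
white [171 215  10  19 114] [175.4 224.7] ((175.17308044433594, 224.365371704
[... 325 characters left out ...]
 n 0 3D mean [nan nan nan] px [nan nan]
 bar axis deg 11.78 mid [0.44355 0.37505] z 0.03852648394377007
edge n 107
edge -82.30867 [ 0.53081467 -0.02781862  0.0930744 ] [ 0.51598632 -0.12826344  0.08531166] [0.54586228 0.07743337 0.10381815]
base 1232 ((532.3870849609375, -21.966094970703125), (146.15744018554688, 306.3658142089844), 0.5906636714935303)
tray rim 316 ((524.893798828125, -296.8785400390625), (230.41812133789062, 161.2020721435547), 1.4103472232818604)
bystander [0.706 0.183 0.015] [0.8   0.299 0.071]
bystander [ 0.766 -0.065  0.015] [0.798 0.141 0.035]
bystander [ 0.724 -0.232  0.015] [ 0.788 -0.169  0.122]<stdin>:12: RuntimeWarning: Mean of empty slice.
  ret = um.true_divide(
```

View pics/c1.png

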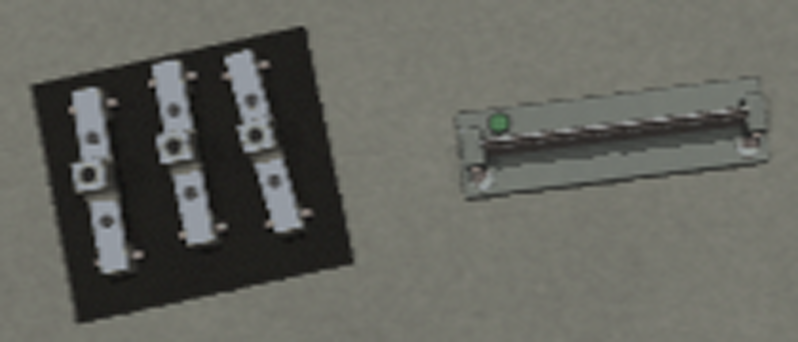

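Run:
```python
from h import *
img=cv2.imread("pics/top0.png");d=np.load("pics/top0.npy");W=pts("top",d)
reg=np.zeros(d.shape,bool);reg[175:255,130:220]=1
for zmin,zmax in ((.062,.09),(.03,.09)):
  n,l,st,ce=cv2.connectedComponentsWithStats((reg&(W[...,2]>zmin)&(W[...,2]<zmax)).astype(np.uint8))
  for i in range(1,n):
    if st[i,4]<20: continue
    q=W[l==i]; r=cv2.minAreaRect((q[:,:2]*1000).astype(np.float32))
    print(zmin,st[i,4],"mean",q.mean(0).round(4),"rect",np.round(r[0],1),np.round(r[1],1),round(r[2],1),"ray", ray("top",ce[i],.077 if zmin>.05 else .039).round(4))
# side view hubs
ds=np.load("pics/side0.npy");S=pts("side",ds);im=cv2.imread("pics/side0.png")
m=(im.min(2)>110)&(S[...,2]>.071)&(S[...,2]<.083); m[:, :140]=0;m[:,260:]=0;m[:240]=0
n,l,st,ce=cv2.connectedComponentsWithStats(m.astype(np.uint8))
for i in range(1,n):
    if st[i,4]>20:
        r=cv2.minAreaRect((S[l==i][:,:2]*1000).astype(np.float32));print("side hub",st[i,4],ce[i].round(1),S[l==i].mean(0).round(4),np.round(r[0],1),np.round(r[1],1),r[2])
m=(S[...,2]>.088)&(S[...,2]<.1)&(S[...,0]>.45)&(S[...,0]<.6)&(abs(S[...,1]+.02)<.13)
q=S[m];print("side edge",m.sum(),q.mean(0),q.min(0),q.max(0)); v=cv2.fitLine(q[:,:2].astype(np.float32),cv2.DIST_L2,0,.01,.01).ravel();print(np.degrees(np.arctan2(v[1],v[0])),v)
for zmid in (.094,):
  reg=np.zeros(d.shape,bool);reg[180:230,235:335]=1
  ys,xs=np.nonzero(reg&(W[...,2]>.085)&(W[...,2]<.11))
  R=np.array([ray("top",(x,y),.095) for x,y in zip(xs,ys)]);v=cv2.fitLine(R[:,:2].astype(np.float32),cv2.DIST_L2,0,.01,.01).ravel();print("top edge",v,R.min(0),R.max(0))
```

```text
0.062 73 mean [0.521  0.2538 0.0768] rect [521.2 254.4] [25.2 23.9] 18.9 ray [0.5209 0.2538 0.077 ]
0.062 75 mean [0.5117 0.317  0.0771] rect [512.4 317.5] [24.1 24.5] 13.4 ray [0.5118 0.317  0.077 ]
0.062 77 mean [0.4885 0.3823 0.0763] rect [488.8 383.2] [23.3 26.3] 10.2 ray [0.4884 0.3822 0.077 ]
0.03 376 mean [0.5207 0.2539 0.0465] rect [521.6 254.5] [149.4  24.2] 18.3 ray [0.5214 0.255  0.039 ]
0.03 392 mean [0.5109 0.3172 0.0468] rect [512.3 318.1] [150.3  26.1] 11.7 ray [0.5116 0.3187 0.039 ]
0.03 396 mean [0.4872 0.3825 0.0469] rect [489.1 383.5] [148.9  26. ] 12.4 ray [0.4879 0.3843 0.039 ]
side hub 89 [222.2 256.8] [0.5198 0.253  0.0763] [520.7 250.4] [23.8 26.1] 16.916885375976562
side hub 103 [203.9 277.6] [0.5105 0.3168 0.0763] [511.1 315.2] [24.3 25.4] 15.995529174804688
side hub 123 [188.4 305.2] [0.4873 0.3823 0.0762] [488.3 380.4] [23.3 25.2] 10.49879264831543
side edge 129 [ 0.52759668 -0.01941276  0.09261456] [ 0.51485484 -0.13165953  0.0880746 ] [0.54371112 0.07505693 0.09679432]
-82.4656 [ 0.13112131 -0.9913663   0.52759665 -0.01941276]
top edge [ 0.13337289 -0.9910659   0.5305834  -0.02775805] [ 0.5164697  -0.12752766  0.095     ] [0.54550375 0.07742246 0.095     ]
```

Candidates: the white arms at hub px (192,205), (170,208) and (148,216) are wanted. The blue arm at (165,308) and the second rack at (525,265) are not. The crop confirms three white arms with square hubs on the mat. I'll start moving, with the gripper partly open.

servo_tool(
  moves=[
    {"dx": -0.23, "dz": 0.298, "hand": 0.6},
    {"dx": -0.23, "dz": 0.298, "hand": 0.6},
    {"dx": -0.23, "dz": 0.298, "hand": 0.6},
    {"dx": -0.23, "dz": 0.298, "hand": 0.6},
    {"dx": -0.23, "dz": 0.298, "hand": 0.6},
    {"dx": -0.23, "dz": 0.298, "hand": 0.6},
    {"dx": -0.23, "dz": 0.298, "hand": 0.6},
    {"dx": -0.23, "dz": 0.298, "hand": 0.6},
    {"dx": -0.23, "dz": 0.298, "hand": 0.6},
    {"dx": -0.23, "dz": 0.298, "hand": 0.6},
  ],
)

```text
invalid input at $.moves[0]: expected keys dx, dy, dz, turn, hand
```

Run:
```python
from h import *
togo(.521,.254,.20,np.radians(108.2))
print(robot.get_state()["q"].round(2))
```

```text
t 0.1 tcp [ 0.2801 -0.5861  0.2305] yawx -64.46 w 0.0853 F [ 0.9 -0.3  0.5]
dx dy dz mm [-654.1   31.4  579.6] turn 7.34 or other way -172.7
[ 1.03  0.33  0.04  1.47 -0.01  1.34 -0.06]
```

servo_tool(
  moves=[
    {"dx": -0.23, "dy": 0, "dz": 0.298, "turn": 0, "hand": 0.6},
    {"dx": -0.23, "dy": 0, "dz": 0.298, "turn": 0, "hand": 0.6},
    {"dx": -0.23, "dy": 0, "dz": 0.298, "turn": 0, "hand": 0.6},
    {"dx": -0.23, "dy": 0, "dz": 0.298, "turn": 0, "hand": 0.6},
    {"dx": -0.23, "dy": 0, "dz": 0.298, "turn": 0, "hand": 0.6},
    {"dx": -0.23, "dy": 0, "dz": 0.298, "turn": 0, "hand": 0.6},
    {"dx": -0.23, "dy": 0, "dz": 0.298, "turn": 0, "hand": 0.6},
    {"dx": -0.23, "dy": 0, "dz": 0.298, "turn": 0, "hand": 0.6},
    {"dx": -0.23, "dy": 0, "dz": 0.298, "turn": 0, "hand": 0.6},
    {"dx": -0.23, "dy": 0, "dz": 0.298, "turn": 0, "hand": 0.6},
  ],
)

```text
time_s: 0.93
eef_pos: [0.4537, -0.2419, 0.2314]
orientation: [-1.388, 0.867, -0.866]
ft_force: [0.4, 1.2, 0.7]
grip_width: 0.0511
```

Run:
```python
from h import *
togo(.521,.254,.20,np.radians(108.2))
print(robot.get_state()["q"].round(2))
```

```text
t 0.93 tcp [ 0.4537 -0.2419  0.2314] yawx -63.85 w 0.0511 F [0.4 1.2 0.7]
dx dy dz mm [-415.5   32.8  278.8] turn 7.95 or other way -172.1
[ 0.63  0.07 -0.23  1.78  0.01  1.29 -0.72]
```

servo_tool(
  moves=[
    {"dx": -0.415, "dy": 0, "dz": 0.279, "turn": 8, "hand": 0.6},
    {"dx": -0.415, "dy": 0, "dz": 0.279, "turn": 8, "hand": 0.6},
    {"dx": -0.415, "dy": 0, "dz": 0.279, "turn": 8, "hand": 0.6},
    {"dx": -0.415, "dy": 0, "dz": 0.279, "turn": 8, "hand": 0.6},
    {"dx": -0.415, "dy": 0, "dz": 0.279, "turn": 8, "hand": 0.6},
    {"dx": -0.415, "dy": 0, "dz": 0.279, "turn": 8, "hand": 0.6},
    {"dx": -0.415, "dy": 0, "dz": 0.279, "turn": 8, "hand": 0.6},
    {"dx": -0.415, "dy": 0, "dz": 0.279, "turn": 8, "hand": 0.6},
    {"dx": -0.415, "dy": 0, "dz": 0.279, "turn": 8, "hand": 0.6},
    {"dx": -0.415, "dy": 0, "dz": 0.279, "turn": 8, "hand": 0.6},
  ],
)

```text
time_s: 1.77
eef_pos: [0.51, 0.1598, 0.2313]
orientation: [-1.338, 0.981, -0.981]
ft_force: [0.7, 0.3, -0.2]
grip_width: 0.0511
```

Run:
```python
from h import *
togo(.521,.254,.15,np.radians(108.2))
print(robot.get_state()["q"].round(2))
```

```text
t 1.77 tcp [0.51   0.1598 0.2313] yawx -72.49 w 0.0511 F [ 0.7  0.3 -0.2]
dx dy dz mm [-86.5  81.3  38.8] turn -0.69 or other way 179.3
[ 0.17  0.14 -0.61  1.72  0.09  1.3  -1.72]
```

servo_tool(
  moves=[
    {"dx": -0.086, "dy": 0.04, "dz": 0.039, "turn": 0, "hand": 0.6},
    {"dx": -0.086, "dy": 0.08, "dz": 0.039, "turn": 0, "hand": 0.6},
    {"dx": -0.086, "dy": 0.08, "dz": 0.039, "turn": 0, "hand": 0.6},
    {"dx": -0.086, "dy": 0.08, "dz": 0.039, "turn": 0, "hand": 0.6},
    {"dx": -0.086, "dy": 0.08, "dz": 0.039, "turn": 0, "hand": 0.6},
    {"dx": -0.086, "dy": 0.08, "dz": 0.039, "turn": 0, "hand": 0.6},
  ],
)

```text
time_s: 2.27
eef_pos: [0.5216, 0.2513, 0.1514]
orientation: [-1.339, 0.981, -0.981]
ft_force: [-0.5, -0.7, 0.1]
grip_width: 0.0513
```

Run:
```python
from h import *
togo(.521,.254,.049,np.radians(108.2))
print(robot.get_state()["q"].round(2),robot.get_state()["joint_velocities"].round(2))
p,d=eyes.read_camera("side");cv2.imwrite("pics/s1.png",p[130:400,60:400])
togo(.521,.254,.049,np.radians(108.2))
```

```text
t 2.27 tcp [0.5216 0.2513 0.1514] yawx -72.47 w 0.0513 F [-0.5 -0.7  0.1]
dx dy dz mm [ -2.8 102.4   0.3] turn -0.67 or other way 179.3
[ 0.02  0.31 -0.65  1.72  0.2   1.18 -1.95] [ 0.02 -0.03  0.01 -0.01 -0.    0.    0.  ]
t 2.32 tcp [0.5222 0.2509 0.1523] yawx -72.53 w 0.0513 F [ 0.3 -1.   0.5]
dx dy dz mm [ -3.4 103.3  -0.4] turn -0.73 or other way 179.3
```

View pics/s1.png

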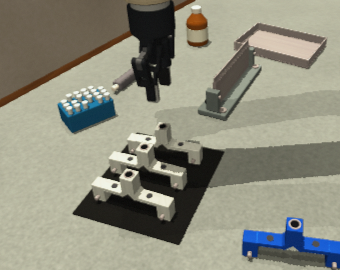

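The gripper hangs above the nearest arm (hub at crop (163,130)), so I'll descend.

servo_tool(
  moves=[
    {"dx": -0.003, "dy": 0.03, "dz": 0, "turn": -0.7, "hand": 0.6},
    {"dx": -0.003, "dy": 0.06, "dz": 0, "turn": -0.7, "hand": 0.6},
    {"dx": -0.003, "dy": 0.09, "dz": 0, "turn": -0.7, "hand": 0.6},
    {"dx": -0.003, "dy": 0.102, "dz": 0, "turn": -0.7, "hand": 0.6},
    {"dx": -0.003, "dy": 0.102, "dz": 0, "turn": -0.7, "hand": 0.6},
    {"dx": -0.003, "dy": 0.102, "dz": 0, "turn": -0.7, "hand": 0.3},
    {"dx": -0.003, "dy": 0.102, "dz": 0, "turn": -0.7, "hand": 0},
    {"dx": -0.003, "dy": 0.102, "dz": 0, "turn": -0.7, "hand": 0},
    {"dx": -0.003, "dy": 0.102, "dz": 0, "turn": -0.7, "hand": 0},
    {"dx": -0.003, "dy": 0.102, "dz": 0, "turn": -0.7, "hand": 0},
  ],
)

```text
time_s: 3.15
eef_pos: [0.5221, 0.2553, 0.0518]
orientation: [-1.34, 0.97, -0.973]
ft_force: [-1.0, -1.8, 8.0]
grip_width: 0.0228
```

Run:
```python
from h import *
togo(.5389,-.0969,.20,np.radians(97.7))
```

```text
t 3.15 tcp [0.5221 0.2553 0.0518] yawx -71.78 w 0.0228 F [-1.  -1.8  8. ]
dx dy dz mm [ 339.8 -148.5  -93.5] turn 10.52 or other way -169.5
```

servo_tool(
  moves=[
    {"dx": 0, "dy": -0.02, "dz": 0, "turn": 0, "hand": 0},
    {"dx": 0, "dy": -0.05, "dz": 0, "turn": 0, "hand": 0},
    {"dx": 0, "dy": -0.09, "dz": 0, "turn": 0, "hand": 0},
    {"dx": 0, "dy": -0.13, "dz": 0, "turn": 0, "hand": 0},
    {"dx": 0.03, "dy": -0.15, "dz": -0.01, "turn": 3, "hand": 0},
    {"dx": 0.07, "dy": -0.15, "dz": -0.02, "turn": 6, "hand": 0},
    {"dx": 0.105, "dy": -0.15, "dz": -0.03, "turn": 10.5, "hand": 0},
    {"dx": 0.14, "dy": -0.15, "dz": -0.04, "turn": 10.5, "hand": 0},
    {"dx": 0.18, "dy": -0.15, "dz": -0.05, "turn": 10.5, "hand": 0},
    {"dx": 0.22, "dy": -0.15, "dz": -0.06, "turn": 10.5, "hand": 0},
  ],
)

```text
time_s: 3.98
eef_pos: [0.5323, 0.0257, 0.2007]
orientation: [-1.269, 1.107, -1.11]
ft_force: [1.7, -0.1, -1.6]
grip_width: 0.023
```

Run:
```python
from h import *
togo(.5389,-.0969,.19,np.radians(97.7))
```

```text
t 3.98 tcp [0.5323 0.0257 0.2007] yawx -82.2 w 0.023 F [ 1.7 -0.1 -1.6]
dx dy dz mm [122.4  10.7 -10.1] turn 0.1 or other way -179.9
```

servo_tool(
  moves=[
    {"dx": 0.04, "dy": 0, "dz": -0.004, "turn": 0, "hand": 0},
    {"dx": 0.08, "dy": 0.005, "dz": -0.01, "turn": 0, "hand": 0},
    {"dx": 0.11, "dy": 0.01, "dz": -0.01, "turn": 0, "hand": 0},
    {"dx": 0.12, "dy": 0.01, "dz": -0.01, "turn": 0, "hand": 0},
    {"dx": 0.12, "dy": 0.01, "dz": -0.01, "turn": 0, "hand": 0},
    {"dx": 0.12, "dy": 0.01, "dz": -0.01, "turn": 0, "hand": 0},
  ],
)

```text
time_s: 4.48
eef_pos: [0.5388, -0.0929, 0.19]
orientation: [-1.269, 1.109, -1.11]
ft_force: [0.8, 1.1, -2.0]
grip_width: 0.0231
```

Run:
```python
from h import *
p,d=eyes.read_camera("side");cv2.imwrite("pics/s2.png",cv2.resize(p[100:270,180:400],None,fx=3,fy=3))
S=pts("side",d)
# white arm points near
m=(p.min(2)>100)&(S[...,2]>.12)&(S[...,2]<.2)&(S[...,0]>.42)&(S[...,0]<.66)&(abs(S[...,1]+.1)<.06)
q=S[m];print(m.sum(),q.min(0).round(3),q.max(0).round(3))
togo(.5389,-.0969,.104,np.radians(97.7))
```

```text
484 [ 0.461 -0.114  0.142] [ 0.611 -0.069  0.198]
t 4.53 tcp [ 0.5389 -0.0918  0.19  ] yawx -82.19 w 0.0233 F [-0.1  1.9 -1.9]
dx dy dz mm [ 5.1 86.  -0.7] turn 0.11 or other way -179.9
```

View pics/s2.png

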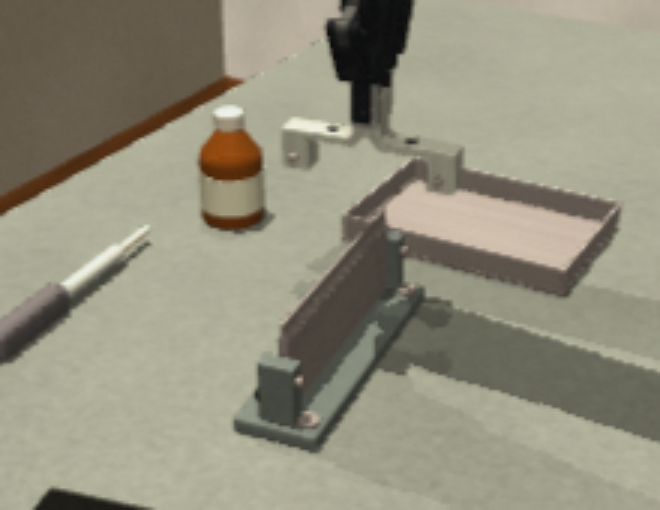

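The arm hangs level over the far end of the edge (crop (370,150)). I'll lower it.

servo_tool(
  moves=[
    {"dx": 0.005, "dy": 0.03, "dz": 0.001, "turn": 0, "hand": 0},
    {"dx": 0.005, "dy": 0.055, "dz": 0.001, "turn": 0, "hand": 0},
    {"dx": 0.005, "dy": 0.07, "dz": 0.001, "turn": 0, "hand": 0},
    {"dx": 0.005, "dy": 0.078, "dz": 0.001, "turn": 0, "hand": 0},
    {"dx": 0.005, "dy": 0.08, "dz": 0.001, "turn": 0, "hand": 0},
    {"dx": 0.005, "dy": 0.0815, "dz": 0.001, "turn": 0, "hand": 0},
    {"dx": 0.005, "dy": 0.083, "dz": 0.001, "turn": 0, "hand": 0},
    {"dx": 0.005, "dy": 0.084, "dz": 0.001, "turn": 0, "hand": 0},
    {"dx": 0.005, "dy": 0.084, "dz": 0.001, "turn": 0, "hand": 0},
  ],
)

```text
time_s: 5.28
eef_pos: [0.5408, -0.0979, 0.1061]
orientation: [-1.269, 1.108, -1.11]
ft_force: [0.6, -0.3, -1.6]
grip_width: 0.0232
```

Run:
```python
from h import *
togo(.5389,-.0969,.104,np.radians(97.7))
p,d=eyes.read_camera("side");cv2.imwrite("pics/s3.png",cv2.resize(p[100:250,200:360],None,fx=4,fy=4))
```

```text
t 5.28 tcp [ 0.5408 -0.0979  0.1061] yawx -82.25 w 0.0232 F [ 0.6 -0.3 -1.6]
dx dy dz mm [-1.3  2.1 -1.7] turn 0.05 or other way -180.0
```

View pics/s3.png

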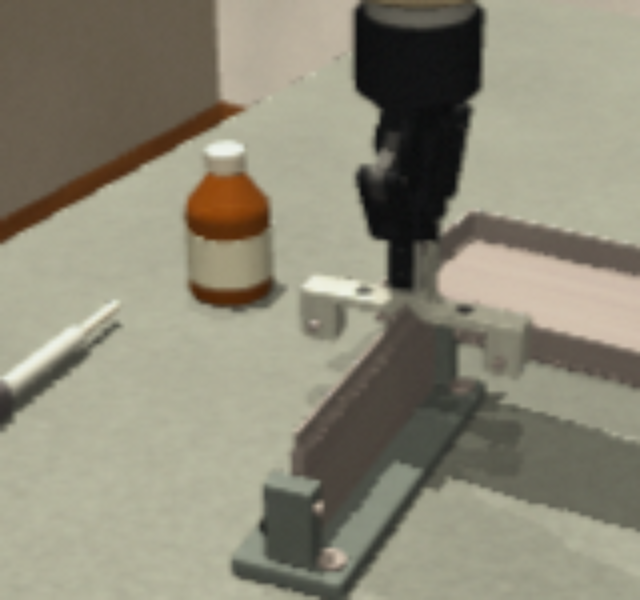

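Nearly seated, with no contact yet. I'll creep down further.

servo_tool(
  moves=[
    {"dx": 0, "dy": 0.001, "dz": 0, "turn": 0, "hand": 0},
    {"dx": 0, "dy": 0.002, "dz": 0, "turn": 0, "hand": 0},
    {"dx": 0, "dy": 0.003, "dz": 0, "turn": 0, "hand": 0},
    {"dx": 0, "dy": 0.003, "dz": 0, "turn": 0, "hand": 0},
    {"dx": 0, "dy": 0.003, "dz": 0, "turn": 0, "hand": 0},
  ],
)

```text
time_s: 5.75
eef_pos: [0.5416, -0.098, 0.1039]
orientation: [-1.268, 1.107, -1.111]
ft_force: [-0.7, 1.6, 8.4]
grip_width: 0.023
```

servo_tool(
  moves=[
    {"dx": 0, "dy": -0.001, "dz": 0, "turn": 0, "hand": 0},
    {"dx": 0, "dy": -0.001, "dz": 0, "turn": 0, "hand": 0.5},
    {"dx": 0, "dy": -0.001, "dz": 0, "turn": 0, "hand": 0.5},
    {"dx": 0, "dy": -0.001, "dz": 0, "turn": 0, "hand": 0.5},
    {"dx": 0, "dy": -0.001, "dz": 0, "turn": 0, "hand": 0.5},
  ],
)

```text
time_s: 6.17
eef_pos: [0.54, -0.098, 0.103]
orientation: [-1.27, 1.11, -1.109]
ft_force: [1.0, 0.1, 0.6]
grip_width: 0.0428
```

Run:
```python
from h import *
togo(.5389,-.0969,.104,np.radians(97.7))
p,d=eyes.read_camera("side");cv2.imwrite("pics/s4.png",cv2.resize(p[100:250,200:360],None,fx=4,fy=4))
```

```text
t 6.17 tcp [ 0.54  -0.098  0.103] yawx -82.26 w 0.0428 F [1.  0.1 0.6]
dx dy dz mm [-1.2 -1.  -0.9] turn 0.04 or other way -180.0
```

View pics/s4.png

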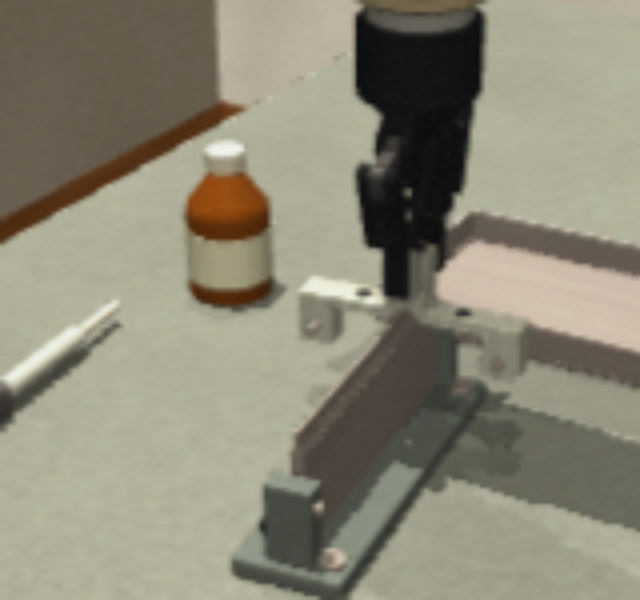

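servo_tool(
  moves=[
    {"dx": 0, "dy": -0.01, "dz": 0, "turn": 0, "hand": 0.5},
    {"dx": 0, "dy": -0.03, "dz": 0, "turn": 0, "hand": 0.5},
    {"dx": 0, "dy": -0.06, "dz": 0, "turn": 0, "hand": 0.5},
    {"dx": 0, "dy": -0.1, "dz": 0, "turn": 0, "hand": 0.5},
    {"dx": -0.04, "dy": -0.11, "dz": 0, "turn": 0, "hand": 0.5},
    {"dx": -0.08, "dy": -0.11, "dz": 0, "turn": 0, "hand": 0.5},
    {"dx": -0.12, "dy": -0.11, "dz": 0, "turn": 0, "hand": 0.5},
    {"dx": -0.16, "dy": -0.11, "dz": 0, "turn": 0, "hand": 0.6},
    {"dx": -0.2, "dy": -0.11, "dz": 0, "turn": 0, "hand": 0.6},
    {"dx": -0.24, "dy": -0.11, "dz": 0.01, "turn": 0, "hand": 0.6},
  ],
)

```text
time_s: 7.05
eef_pos: [0.5165, 0.1429, 0.2146]
orientation: [-1.27, 1.108, -1.11]
ft_force: [2.4, 0.4, 0.2]
grip_width: 0.0512
```

```bash
cat >> h.py <<'E'
def tilt(tag,cx,cy,yaw=7.7):
    p,d=eyes.read_camera("side");cv2.imwrite(f"pics/{tag}.png",cv2.resize(p[100:280,180:360],None,fx=3.3,fy=3.3))
    S=pts("side",d);a=np.radians(yaw);ex=np.array([np.cos(a),np.sin(a)]);ey=np.array([-np.sin(a),np.cos(a)])
    r=S[...,:2]-[cx,cy];u=r@ex;v=r@ey
    m=(abs(v)<.02)&(abs(u)<.085)&(S[...,2]>.05)&(S[...,2]<.14)&(p.min(2)>90)
    lo=m&(u<-.05);hi=m&(u>.05)
    z1=np.percentile(S[lo][:,2],95);z2=np.percentile(S[hi][:,2],95)
    b=m&(abs(u)<.072)&(abs(v)<.009)&(abs(u)>.016);b&=S[...,2]>-9
    # fit the top surface: top points in bins of u
    us=[];zs=[]
    for k in np.arange(-.07,.071,.01):
        if abs(k)<.018: continue
        s=m&(abs(u-k)<.005)
        if s.sum()>3: us.append(k);zs.append(np.percentile(S[s][:,2],95))
    f=np.polyfit(us,zs,1)
    print(tag,"t",round(robot.get_state()["time_s"],2),"n",m.sum(),"end top z",z1.round(4),z2.round(4),"u range",np.nanmin(u[m]).round(3),np.nanmax(u[m]).round(3),"tilt deg(+ = far end up)",np.degrees(np.arctan(f[0])).round(2),"z0",f[1].round(4))
E
python3 - <<'E'
from h import *
tilt("s5",.5389,-.0969)
togo(.512,.3175,.15,np.radians(104.2))
E
```

```text
s5 t 7.1 n 653 end top z 0.0918 0.0928 u range -0.075 0.074 tilt deg(+ = far end up) 0.34 z0 0.0927
t 7.1 tcp [0.5164 0.1525 0.2149] yawx -81.78 w 0.0515 F [-2.   6.2  1.3]
dx dy dz mm [-163.7   65.6   19.1] turn -5.98 or other way 174.0
```

View pics/s5.png

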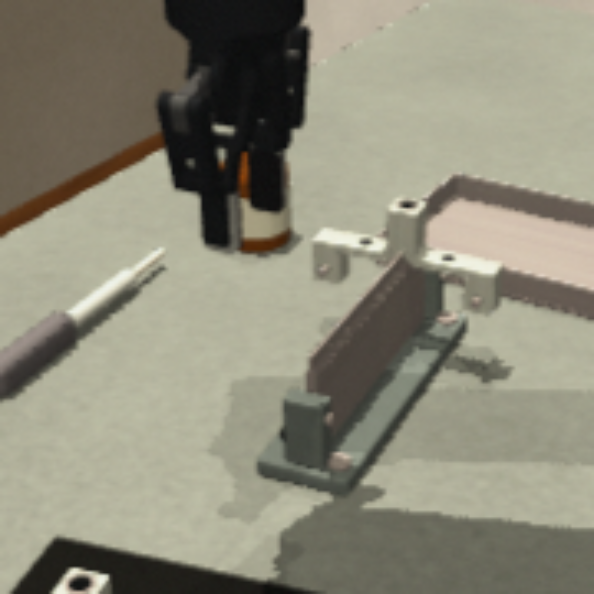

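The first arm sits level on the far end of the edge: hub at crop (405,230), tilt 0.3°. I'll re-check it later. Next is arm 2.

servo_tool(
  moves=[
    {"dx": -0.04, "dy": 0, "dz": 0.005, "turn": -3, "hand": 0.6},
    {"dx": -0.08, "dy": 0.01, "dz": 0.01, "turn": -6, "hand": 0.6},
    {"dx": -0.12, "dy": 0.03, "dz": 0.015, "turn": -6, "hand": 0.6},
    {"dx": -0.15, "dy": 0.055, "dz": 0.019, "turn": -6, "hand": 0.6},
    {"dx": -0.16, "dy": 0.065, "dz": 0.019, "turn": -6, "hand": 0.6},
    {"dx": -0.16, "dy": 0.065, "dz": 0.019, "turn": -6, "hand": 0.6},
    {"dx": -0.16, "dy": 0.065, "dz": 0.019, "turn": -6, "hand": 0.6},
  ],
)

```text
time_s: 7.68
eef_pos: [0.5147, 0.3025, 0.1483]
orientation: [-1.315, 1.03, -1.029]
ft_force: [0.1, 0.1, 0.6]
grip_width: 0.051
```

Run:
```python
from h import *
tilt("s6",.5389,-.0969)
p,d=eyes.read_camera("top");
W=pts("top",d);m=(W[...,2]>.062)&(W[...,2]<.085)&(W[...,0]>.42)&(W[...,0]<.6)&(W[...,1]>.22)&(W[...,1]<.43)
n,l,st,ce=cv2.connectedComponentsWithStats(m.astype(np.uint8))
for i in range(1,n):
    if st[i,4]>20: print(st[i,4],W[l==i].mean(0).round(4))
togo(.512,.3175,.049,np.radians(104.2))
```

```text
s6 t 7.73 n 675 end top z 0.0918 0.0929 u range -0.075 0.075 tilt deg(+ = far end up) 0.4 z0 0.0927
t 7.78 tcp [0.5162 0.3011 0.1495] yawx -76.35 w 0.0513 F [ 0.8 -0.5  1.1]
dx dy dz mm [-17.  100.5  -0.3] turn -0.55 or other way 179.4
```

servo_tool(
  moves=[
    {"dx": -0.016, "dy": 0.01, "dz": 0, "turn": -0.5, "hand": 0.6},
    {"dx": -0.016, "dy": 0.03, "dz": 0, "turn": -0.5, "hand": 0.6},
    {"dx": -0.016, "dy": 0.06, "dz": 0, "turn": -0.5, "hand": 0.6},
    {"dx": -0.016, "dy": 0.085, "dz": 0, "turn": -0.5, "hand": 0.6},
    {"dx": -0.016, "dy": 0.098, "dz": 0, "turn": -0.5, "hand": 0.6},
    {"dx": -0.016, "dy": 0.098, "dz": 0, "turn": -0.5, "hand": 0.6},
    {"dx": -0.016, "dy": 0.098, "dz": 0, "turn": -0.5, "hand": 0.6},
  ],
)

```text
time_s: 8.37
eef_pos: [0.5121, 0.3172, 0.0513]
orientation: [-1.316, 1.025, -1.026]
ft_force: [0.1, -0.2, 1.0]
grip_width: 0.0512
```

Run:
```python
from h import *
togo(.512,.3175,.049,np.radians(104.2))
p,d=eyes.read_camera("side");cv2.imwrite("pics/s7.png",cv2.resize(p[180:380,120:320],None,fx=3,fy=3))
```

```text
t 8.37 tcp [0.5121 0.3172 0.0513] yawx -75.84 w 0.0512 F [ 0.1 -0.2  1. ]
dx dy dz mm [-0.4  2.3 -0.1] turn -0.04 or other way 180.0
```

View pics/s7.png

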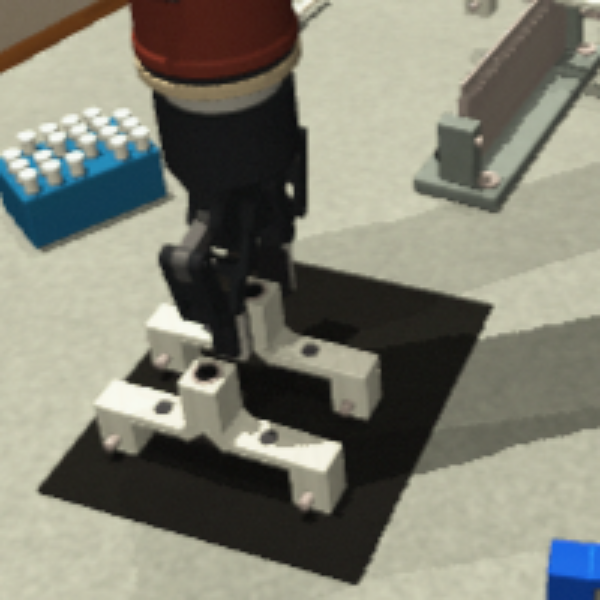

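servo_tool(
  moves=[
    {"dx": 0, "dy": 0.001, "dz": 0, "turn": 0, "hand": 0.3},
    {"dx": 0, "dy": 0.001, "dz": 0, "turn": 0, "hand": 0},
    {"dx": 0, "dy": 0.001, "dz": 0, "turn": 0, "hand": 0},
    {"dx": 0, "dy": 0.001, "dz": 0, "turn": 0, "hand": 0},
    {"dx": 0, "dy": 0.001, "dz": 0, "turn": 0, "hand": 0},
  ],
)

```text
time_s: 8.83
eef_pos: [0.5122, 0.3183, 0.0509]
orientation: [-1.315, 1.023, -1.025]
ft_force: [-0.5, -2.2, 6.7]
grip_width: 0.0232
```

servo_tool(
  moves=[
    {"dx": 0, "dy": -0.02, "dz": 0, "turn": 0, "hand": 0},
    {"dx": 0, "dy": -0.05, "dz": 0, "turn": 0, "hand": 0},
    {"dx": 0, "dy": -0.09, "dz": 0, "turn": 0, "hand": 0},
    {"dx": 0, "dy": -0.13, "dz": 0, "turn": 0, "hand": 0},
    {"dx": 0.03, "dy": -0.15, "dz": -0.006, "turn": 3, "hand": 0},
    {"dx": 0.07, "dy": -0.15, "dz": -0.014, "turn": 6, "hand": 0},
    {"dx": 0.11, "dy": -0.15, "dz": -0.022, "turn": 6.5, "hand": 0},
    {"dx": 0.15, "dy": -0.15, "dz": -0.03, "turn": 6.5, "hand": 0},
    {"dx": 0.19, "dy": -0.15, "dz": -0.038, "turn": 6.5, "hand": 0},
    {"dx": 0.23, "dy": -0.15, "dz": -0.046, "turn": 6.5, "hand": 0},
  ],
)

```text
time_s: 9.67
eef_pos: [0.5229, 0.0818, 0.1998]
orientation: [-1.27, 1.108, -1.109]
ft_force: [1.9, 0.7, -1.3]
grip_width: 0.0231
```

Run:
```python
from h import *
togo(.5293,-.0255,.20,np.radians(97.7))
```

```text
t 9.67 tcp [0.5229 0.0818 0.1998] yawx -82.24 w 0.0231 F [ 1.9  0.7 -1.3]
dx dy dz mm [107.1  -0.2  -8.2] turn 0.06 or other way -179.9
```

servo_tool(
  moves=[
    {"dx": 0.04, "dy": 0, "dz": -0.004, "turn": 0, "hand": 0},
    {"dx": 0.075, "dy": 0, "dz": -0.008, "turn": 0, "hand": 0},
    {"dx": 0.1, "dy": 0.01, "dz": -0.008, "turn": 0, "hand": 0},
    {"dx": 0.106, "dy": 0.02, "dz": -0.008, "turn": 0, "hand": 0},
    {"dx": 0.106, "dy": 0.04, "dz": -0.008, "turn": 0, "hand": 0},
    {"dx": 0.106, "dy": 0.05, "dz": -0.008, "turn": 0, "hand": 0},
    {"dx": 0.106, "dy": 0.05, "dz": -0.008, "turn": 0, "hand": 0},
  ],
)

```text
time_s: 10.25
eef_pos: [0.528, -0.0219, 0.147]
orientation: [-1.273, 1.112, -1.106]
ft_force: [-0.1, 0.6, -1.9]
grip_width: 0.023
```

Run:
```python
from h import *
togo(.5293,-.0255,.105,np.radians(97.7))
```

```text
t 10.25 tcp [ 0.528  -0.0219  0.147 ] yawx -82.21 w 0.023 F [-0.1  0.6 -1.9]
dx dy dz mm [ 3.8 42.   1. ] turn 0.09 or other way -179.9
```

servo_tool(
  moves=[
    {"dx": 0.002, "dy": 0.02, "dz": 0.001, "turn": 0, "hand": 0},
    {"dx": 0.002, "dy": 0.032, "dz": 0.001, "turn": 0, "hand": 0},
    {"dx": 0.002, "dy": 0.038, "dz": 0.001, "turn": 0, "hand": 0},
    {"dx": 0.002, "dy": 0.04, "dz": 0.001, "turn": 0, "hand": 0},
    {"dx": 0.002, "dy": 0.041, "dz": 0.001, "turn": 0, "hand": 0},
    {"dx": 0.002, "dy": 0.042, "dz": 0.001, "turn": 0, "hand": 0},
    {"dx": 0.002, "dy": 0.043, "dz": 0.001, "turn": 0, "hand": 0},
    {"dx": 0.002, "dy": 0.043, "dz": 0.001, "turn": 0, "hand": 0},
  ],
)

```text
time_s: 10.92
eef_pos: [0.5312, -0.0243, 0.1067]
orientation: [-1.27, 1.109, -1.109]
ft_force: [-0.3, 0.5, -2.1]
grip_width: 0.0228
```

servo_tool(
  moves=[
    {"dx": 0, "dy": 0.001, "dz": 0, "turn": 0, "hand": 0},
    {"dx": 0, "dy": 0.002, "dz": 0, "turn": 0, "hand": 0},
    {"dx": 0, "dy": 0.003, "dz": 0, "turn": 0, "hand": 0},
    {"dx": 0, "dy": 0.003, "dz": 0, "turn": 0, "hand": 0},
  ],
)

```text
time_s: 11.25
eef_pos: [0.5309, -0.0244, 0.1033]
orientation: [-1.27, 1.109, -1.109]
ft_force: [-0.5, -0.7, -0.7]
grip_width: 0.0227
```

servo_tool(
  moves=[
    {"dx": 0, "dy": 0.0006, "dz": 0, "turn": 0, "hand": 0},
    {"dx": 0, "dy": 0.0006, "dz": 0, "turn": 0, "hand": 0},
    {"dx": 0, "dy": 0, "dz": 0, "turn": 0, "hand": 0.5},
    {"dx": 0, "dy": 0, "dz": 0, "turn": 0, "hand": 0.5},
    {"dx": 0, "dy": 0, "dz": 0, "turn": 0, "hand": 0.5},
    {"dx": 0, "dy": 0, "dz": 0, "turn": 0, "hand": 0.5},
  ],
)

```text
time_s: 11.75
eef_pos: [0.531, -0.0243, 0.1033]
orientation: [-1.27, 1.109, -1.109]
ft_force: [-0.4, 0.2, 0.1]
grip_width: 0.0426
```

Run:
```python
from h import *
togo(.5293,-.0255,.105,np.radians(97.7))
tilt("s8",.5293,-.0255)
```

```text
t 11.75 tcp [ 0.531  -0.0243  0.1033] yawx -82.26 w 0.0426 F [-0.4  0.2  0.1]
dx dy dz mm [ 0.9 -1.7 -1.9] turn 0.04 or other way -180.0
s8 t 11.8 n 578 end top z 0.0927 0.0916 u range -0.076 0.075 tilt deg(+ = far end up) -0.61 z0 0.0925
```

View pics/s8.png

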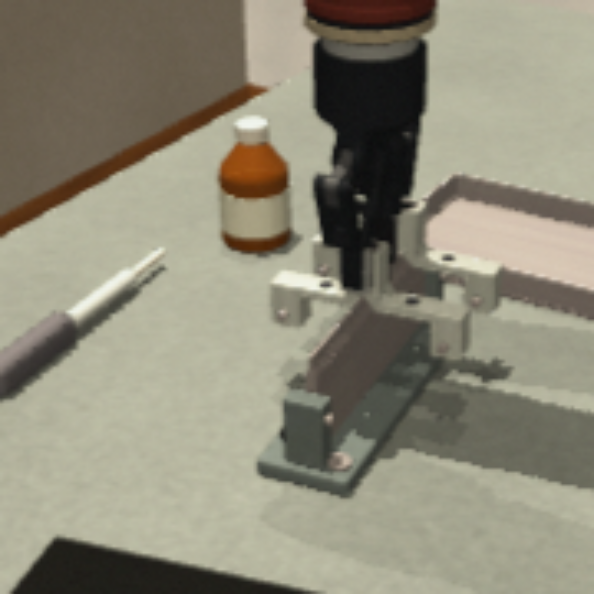

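The second arm looks level so far (ends at crop (290,295) and (450,330)). I'll retreat straight up and confirm from a distance.

servo_tool(
  moves=[
    {"dx": 0, "dy": -0.01, "dz": 0, "turn": 0, "hand": 0.5},
    {"dx": 0, "dy": -0.03, "dz": 0, "turn": 0, "hand": 0.5},
    {"dx": 0, "dy": -0.06, "dz": 0, "turn": 0, "hand": 0.5},
    {"dx": 0, "dy": -0.1, "dz": 0, "turn": 0, "hand": 0.5},
    {"dx": -0.04, "dy": -0.11, "dz": 0, "turn": 0, "hand": 0.5},
    {"dx": -0.08, "dy": -0.11, "dz": -0.005, "turn": 0, "hand": 0.5},
    {"dx": -0.12, "dy": -0.11, "dz": -0.01, "turn": -2, "hand": 0.5},
    {"dx": -0.16, "dy": -0.11, "dz": -0.015, "turn": -4, "hand": 0.6},
    {"dx": -0.2, "dy": -0.11, "dz": -0.02, "turn": -4, "hand": 0.6},
    {"dx": -0.24, "dy": -0.11, "dz": -0.02, "turn": -4, "hand": 0.6},
  ],
)

```text
time_s: 12.63
eef_pos: [0.4776, 0.2125, 0.2145]
orientation: [-1.299, 1.056, -1.058]
ft_force: [1.4, -0.7, -0.1]
grip_width: 0.051
```

Run:
```python
from h import *
tilt("s9",.5293,-.0255)
togo(.4885,.383,.15,np.radians(101.8))
```

```text
s9 t 12.68 n 749 end top z 0.093 0.0918 u range -0.076 0.075 tilt deg(+ = far end up) -0.44 z0 0.0925
t 12.68 tcp [0.4754 0.2215 0.215 ] yawx -77.78 w 0.0514 F [-4.   7.   1.6]
dx dy dz mm [-154.9   65.7   46.9] turn 0.42 or other way -179.6
```

View pics/s9.png

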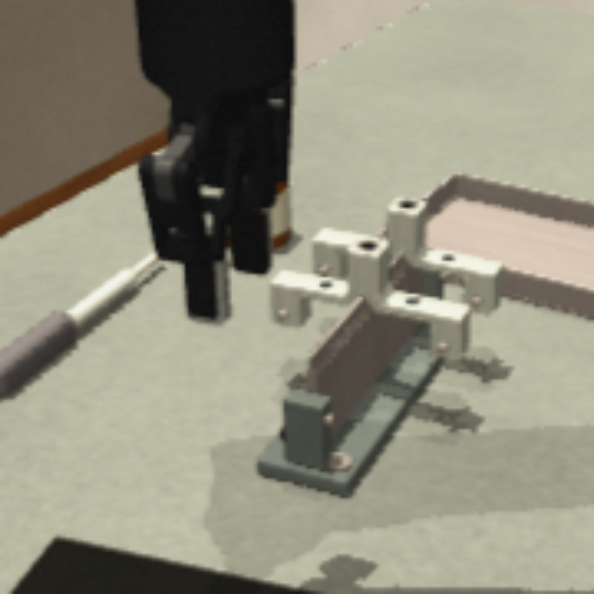

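Both arms sit level. The third must also be tested on the edge, so I'll fetch it.

servo_tool(
  moves=[
    {"dx": -0.035, "dy": 0, "dz": 0.015, "turn": 0.4, "hand": 0.6},
    {"dx": -0.07, "dy": 0.01, "dz": 0.03, "turn": 0.4, "hand": 0.6},
    {"dx": -0.11, "dy": 0.03, "dz": 0.045, "turn": 0.4, "hand": 0.6},
    {"dx": -0.14, "dy": 0.055, "dz": 0.047, "turn": 0.4, "hand": 0.6},
    {"dx": -0.145, "dy": 0.065, "dz": 0.047, "turn": 0.4, "hand": 0.6},
    {"dx": -0.145, "dy": 0.065, "dz": 0.047, "turn": 0.4, "hand": 0.6},
    {"dx": -0.145, "dy": 0.065, "dz": 0.047, "turn": 0.4, "hand": 0.6},
  ],
)

```text
time_s: 13.27
eef_pos: [0.495, 0.362, 0.1483]
orientation: [-1.298, 1.062, -1.061]
ft_force: [1.4, 0.4, 0.9]
grip_width: 0.0512
```

Run:
```python
from h import *
p,d=eyes.read_camera("side");togo(.4885,.383,.049,np.radians(101.8))
```

```text
t 13.32 tcp [0.496  0.3614 0.1492] yawx -78.7 w 0.051 F [ 0.1 -0.8  0.1]
dx dy dz mm [-22.7 100.2  -3.2] turn -0.5 or other way 179.5
```

servo_tool(
  moves=[
    {"dx": -0.022, "dy": 0.01, "dz": -0.003, "turn": -0.5, "hand": 0.6},
    {"dx": -0.022, "dy": 0.03, "dz": -0.003, "turn": -0.5, "hand": 0.6},
    {"dx": -0.022, "dy": 0.06, "dz": -0.003, "turn": -0.5, "hand": 0.6},
    {"dx": -0.022, "dy": 0.085, "dz": -0.003, "turn": -0.5, "hand": 0.6},
    {"dx": -0.022, "dy": 0.098, "dz": -0.003, "turn": -0.5, "hand": 0.6},
    {"dx": -0.022, "dy": 0.098, "dz": -0.003, "turn": -0.5, "hand": 0.6},
    {"dx": -0.022, "dy": 0.098, "dz": -0.003, "turn": -0.5, "hand": 0.6},
  ],
)

```text
time_s: 13.9
eef_pos: [0.4891, 0.3825, 0.0516]
orientation: [-1.299, 1.056, -1.057]
ft_force: [-0.1, -0.2, 0.8]
grip_width: 0.0512
```

Run:
```python
from h import *
togo(.4885,.383,.049,np.radians(101.8))
p,d=eyes.read_camera("side");cv2.imwrite("pics/s10.png",cv2.resize(p[180:380,120:320],None,fx=3,fy=3))
```

```text
t 13.9 tcp [0.4891 0.3825 0.0516] yawx -78.25 w 0.0512 F [-0.1 -0.2  0.8]
dx dy dz mm [-0.6  2.6 -0.5] turn -0.05 or other way 180.0
```

View pics/s10.png

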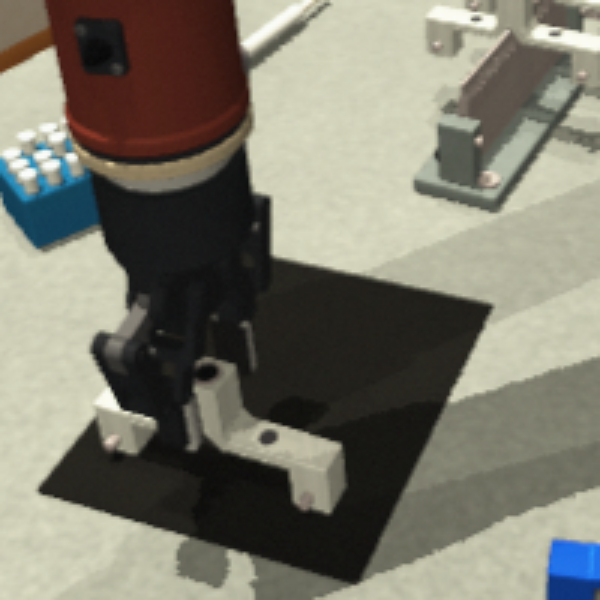

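The fingers straddle the third hub (crop (215,390)), so I'll grip and lift.

servo_tool(
  moves=[
    {"dx": 0, "dy": 0.001, "dz": 0, "turn": 0, "hand": 0.3},
    {"dx": 0, "dy": 0.001, "dz": 0, "turn": 0, "hand": 0},
    {"dx": 0, "dy": 0.001, "dz": 0, "turn": 0, "hand": 0},
    {"dx": 0, "dy": 0.001, "dz": 0, "turn": 0, "hand": 0},
    {"dx": 0, "dy": 0.001, "dz": 0, "turn": 0, "hand": 0},
  ],
)

```text
time_s: 14.37
eef_pos: [0.4889, 0.3836, 0.0509]
orientation: [-1.298, 1.055, -1.056]
ft_force: [-0.7, -2.2, 7.0]
grip_width: 0.0231
```

servo_tool(
  moves=[
    {"dx": 0, "dy": -0.02, "dz": 0, "turn": 0, "hand": 0},
    {"dx": 0, "dy": -0.05, "dz": 0, "turn": 0, "hand": 0},
    {"dx": 0, "dy": -0.09, "dz": 0, "turn": 0, "hand": 0},
    {"dx": 0, "dy": -0.13, "dz": 0, "turn": 0, "hand": 0},
    {"dx": 0.03, "dy": -0.15, "dz": -0.003, "turn": 3, "hand": 0},
    {"dx": 0.07, "dy": -0.15, "dz": -0.008, "turn": 4, "hand": 0},
    {"dx": 0.11, "dy": -0.15, "dz": -0.012, "turn": 4, "hand": 0},
    {"dx": 0.15, "dy": -0.15, "dz": -0.017, "turn": 4, "hand": 0},
    {"dx": 0.19, "dy": -0.15, "dz": -0.022, "turn": 4, "hand": 0},
    {"dx": 0.23, "dy": -0.15, "dz": -0.026, "turn": 4, "hand": 0},
  ],
)

```text
time_s: 15.2
eef_pos: [0.5093, 0.151, 0.1997]
orientation: [-1.271, 1.107, -1.108]
ft_force: [1.4, -0.7, -1.6]
grip_width: 0.0228
```

Run:
```python
from h import *
togo(.5197,.0459,.15,np.radians(97.7))
```

```text
t 15.2 tcp [0.5093 0.151  0.1997] yawx -82.14 w 0.0228 F [ 1.4 -0.7 -1.6]
dx dy dz mm [105.5  49.8  -4.2] turn 0.16 or other way -179.8
```

servo_tool(
  moves=[
    {"dx": 0.04, "dy": 0, "dz": -0.002, "turn": 0, "hand": 0},
    {"dx": 0.075, "dy": 0, "dz": -0.004, "turn": 0, "hand": 0},
    {"dx": 0.1, "dy": 0.01, "dz": -0.004, "turn": 0, "hand": 0},
    {"dx": 0.104, "dy": 0.02, "dz": -0.004, "turn": 0, "hand": 0},
    {"dx": 0.104, "dy": 0.04, "dz": -0.004, "turn": 0, "hand": 0},
    {"dx": 0.104, "dy": 0.05, "dz": -0.004, "turn": 0, "hand": 0},
    {"dx": 0.104, "dy": 0.05, "dz": -0.004, "turn": 0, "hand": 0},
  ],
)

```text
time_s: 15.78
eef_pos: [0.5183, 0.0496, 0.1471]
orientation: [-1.274, 1.11, -1.105]
ft_force: [-1.1, -0.0, -1.8]
grip_width: 0.0231
```

Run:
```python
from h import *
togo(.5205,.0459,.105,np.radians(97.7))
```

```text
t 15.78 tcp [0.5183 0.0496 0.1471] yawx -82.11 w 0.0231 F [-1.1 -0.  -1.8]
dx dy dz mm [ 4.  42.1  1.8] turn 0.19 or other way -179.8
```

servo_tool(
  moves=[
    {"dx": 0.002, "dy": 0.02, "dz": 0.001, "turn": 0, "hand": 0},
    {"dx": 0.002, "dy": 0.032, "dz": 0.001, "turn": 0, "hand": 0},
    {"dx": 0.002, "dy": 0.038, "dz": 0.001, "turn": 0, "hand": 0},
    {"dx": 0.002, "dy": 0.041, "dz": 0.001, "turn": 0, "hand": 0},
    {"dx": 0.002, "dy": 0.043, "dz": 0.001, "turn": 0, "hand": 0},
    {"dx": 0.002, "dy": 0.0445, "dz": 0.001, "turn": 0, "hand": 0},
    {"dx": 0.002, "dy": 0.0455, "dz": 0.001, "turn": 0, "hand": 0},
    {"dx": 0.002, "dy": 0.046, "dz": 0.001, "turn": 0, "hand": 0},
    {"dx": 0.002, "dy": 0.046, "dz": 0.001, "turn": 0, "hand": 0},
  ],
)

```text
time_s: 16.53
eef_pos: [0.5213, 0.0475, 0.1038]
orientation: [-1.271, 1.108, -1.108]
ft_force: [-2.5, 0.3, 0.3]
grip_width: 0.023
```

servo_tool(
  moves=[
    {"dx": 0, "dy": 0.0006, "dz": 0, "turn": 0, "hand": 0},
    {"dx": 0, "dy": 0.0006, "dz": 0, "turn": 0, "hand": 0},
    {"dx": 0, "dy": 0, "dz": 0, "turn": 0, "hand": 0.5},
    {"dx": 0, "dy": 0, "dz": 0, "turn": 0, "hand": 0.5},
    {"dx": 0, "dy": 0, "dz": 0, "turn": 0, "hand": 0.5},
    {"dx": 0, "dy": 0, "dz": 0, "turn": 0, "hand": 0.5},
  ],
)

```text
time_s: 17.03
eef_pos: [0.5215, 0.0474, 0.1034]
orientation: [-1.27, 1.108, -1.108]
ft_force: [-1.0, 0.4, 0.6]
grip_width: 0.0424
```

Run:
```python
from h import *
togo(.5197,.0459,.105,np.radians(97.7))
tilt("s11",.5197,.0459)
```

```text
t 17.03 tcp [0.5215 0.0474 0.1034] yawx -82.16 w 0.0424 F [-1.   0.4  0.6]
dx dy dz mm [ 1.3 -1.6 -2. ] turn 0.14 or other way -179.9
s11 t 17.08 n 644 end top z 0.1108 0.0763 u range -0.082 0.07 tilt deg(+ = far end up) -14.54 z0 0.0954
```

View pics/s11.png

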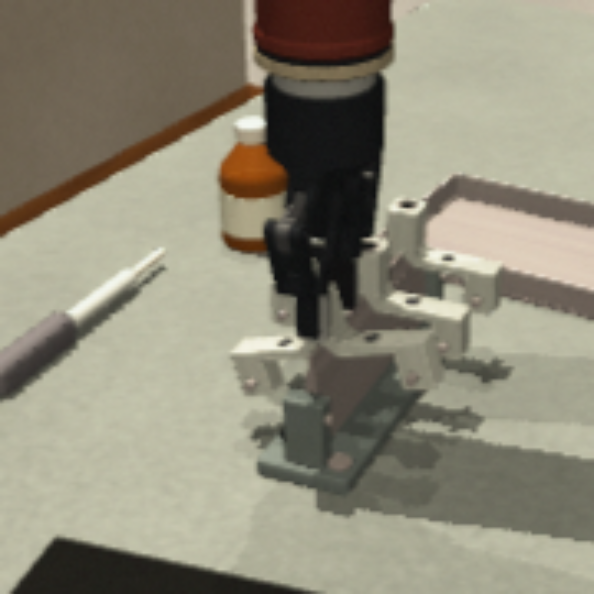

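It dips: the far end is down, about 14.5° and still swinging. I'll go straight up and let it settle.

servo_tool(
  moves=[
    {"dx": 0, "dy": -0.01, "dz": 0, "turn": 0, "hand": 0.5},
    {"dx": 0, "dy": -0.03, "dz": 0, "turn": 0, "hand": 0.5},
    {"dx": 0, "dy": -0.06, "dz": 0, "turn": 0, "hand": 0.5},
    {"dx": 0, "dy": -0.08, "dz": 0, "turn": 0, "hand": 0.5},
    {"dx": 0, "dy": -0.08, "dz": 0, "turn": 0, "hand": 0.5},
    {"dx": 0, "dy": -0.08, "dz": 0, "turn": 0, "hand": 0.5},
    {"dx": 0, "dy": -0.08, "dz": 0, "turn": 0, "hand": 0.5},
    {"dx": 0, "dy": -0.08, "dz": 0, "turn": 0, "hand": 0.5},
    {"dx": 0, "dy": -0.08, "dz": 0, "turn": 0, "hand": 0.5},
    {"dx": 0, "dy": -0.08, "dz": 0, "turn": 0, "hand": 0.5},
  ],
)

```text
time_s: 17.92
eef_pos: [0.5209, 0.0474, 0.1826]
orientation: [-1.272, 1.109, -1.107]
ft_force: [-0.4, 0.1, -0.4]
grip_width: 0.0426
```

servo_tool(
  moves=[
    {"dx": 0, "dy": 0, "dz": 0, "turn": 0, "hand": 0.5},
    {"dx": 0, "dy": 0, "dz": 0, "turn": 0, "hand": 0.5},
    {"dx": 0, "dy": 0, "dz": 0, "turn": 0, "hand": 0.5},
    {"dx": 0, "dy": 0, "dz": 0, "turn": 0, "hand": 0.5},
    {"dx": 0, "dy": 0, "dz": 0, "turn": 0, "hand": 0.5},
    {"dx": 0, "dy": 0, "dz": 0, "turn": 0, "hand": 0.5},
    {"dx": 0, "dy": 0, "dz": 0, "turn": 0, "hand": 0.5},
    {"dx": 0, "dy": 0, "dz": 0, "turn": 0, "hand": 0.5},
    {"dx": 0, "dy": 0, "dz": 0, "turn": 0, "hand": 0.5},
    {"dx": 0, "dy": 0, "dz": 0, "turn": 0, "hand": 0.5},
  ],
)

```text
time_s: 18.75
eef_pos: [0.5213, 0.0474, 0.1833]
orientation: [-1.271, 1.108, -1.108]
ft_force: [0.0, -0.6, 0.2]
grip_width: 0.0429
```

Run:
```python
from h import *
tilt("s12",.5197,.0459)
tilt("s13",.5293,-.0255)
tilt("s14",.5389,-.0969)
p,d=eyes.read_camera("side");S=pts("side",d)
m=(S[...,2]>.117)&(S[...,2]<.14)&(S[...,0]>.49)&(S[...,0]<.57)&(abs(S[...,1]+.02)<.1)&(p.min(2)>90)
n,l,st,ce=cv2.connectedComponentsWithStats(m.astype(np.uint8))
for i in range(1,n):
    if st[i,4]>20: print("hub tops",st[i,4],S[l==i].mean(0).round(4),ce[i].round())
togo(.5197,.0459,.105,np.radians(97.7))
```

```text
s12 t 18.8 n 824 end top z 0.1129 0.0741 u range -0.083 0.071 tilt deg(+ = far end up) -16.06 z0 0.0959
s13 t 18.85 n 628 end top z 0.0926 0.0917 u range -0.076 0.075 tilt deg(+ = far end up) -0.52 z0 0.0924
s14 t 18.9 n 575 end top z 0.0919 0.0932 u range -0.075 0.074 tilt deg(+ = far end up) 0.35 z0 0.0926
hub tops 75 [ 0.5369 -0.0923  0.1261] [303. 164.]
hub tops 84 [ 0.5273 -0.0186  0.1263] [291. 177.]
hub tops 99 [0.5241 0.0524 0.1243] [276. 190.]
t 18.95 tcp [0.5213 0.0474 0.1834] yawx -82.16 w 0.0427 F [-0.6 -0.2  0.2]
dx dy dz mm [ 1.2 78.4 -1.8] turn 0.14 or other way -179.9
```

View pics/s12.png

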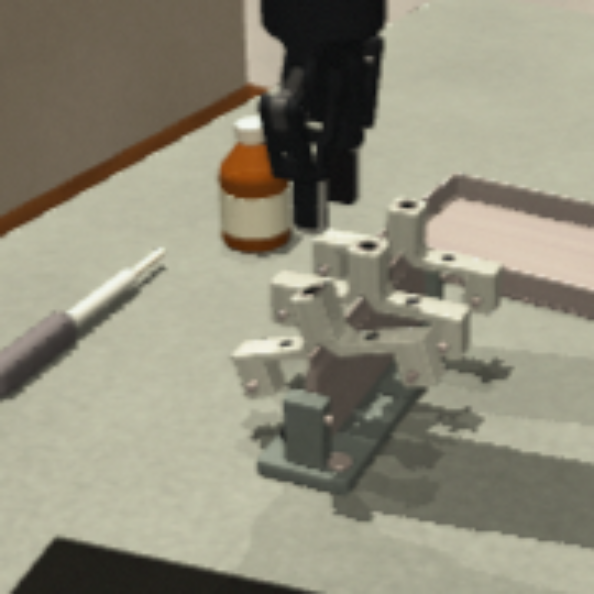

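The third arm settles with a 16° dip while the other two stay within 0.6°. I'll re-grip the tilted hub (crop (320,310)) and take it off.

servo_tool(
  moves=[
    {"dx": 0, "dy": 0.03, "dz": 0.004, "turn": 0, "hand": 0.5},
    {"dx": 0, "dy": 0.055, "dz": 0.004, "turn": 0, "hand": 0.5},
    {"dx": 0, "dy": 0.07, "dz": 0.004, "turn": 0, "hand": 0.5},
    {"dx": 0, "dy": 0.077, "dz": 0.004, "turn": 0, "hand": 0.5},
    {"dx": 0, "dy": 0.077, "dz": 0.004, "turn": 0, "hand": 0.5},
    {"dx": 0, "dy": 0.077, "dz": 0.004, "turn": 0, "hand": 0.3},
    {"dx": 0, "dy": 0.076, "dz": 0.004, "turn": 0, "hand": 0},
    {"dx": 0, "dy": 0.076, "dz": 0.004, "turn": 0, "hand": 0},
    {"dx": 0, "dy": 0.076, "dz": 0.004, "turn": 0, "hand": 0},
    {"dx": 0, "dy": 0.076, "dz": 0.004, "turn": 0, "hand": 0},
  ],
)

```text
time_s: 19.78
eef_pos: [0.5258, 0.048, 0.1081]
orientation: [-1.27, 1.107, -1.109]
ft_force: [-0.1, 0.4, 0.7]
grip_width: 0.0226
```

servo_tool(
  moves=[
    {"dx": 0, "dy": -0.01, "dz": 0, "turn": 0, "hand": 0},
    {"dx": 0, "dy": -0.03, "dz": 0, "turn": 0, "hand": 0},
    {"dx": 0, "dy": -0.06, "dz": 0, "turn": 0, "hand": 0},
    {"dx": 0, "dy": -0.1, "dz": 0, "turn": 0, "hand": 0},
    {"dx": 0, "dy": -0.14, "dz": 0, "turn": 0, "hand": 0},
    {"dx": 0, "dy": -0.15, "dz": 0, "turn": 0, "hand": 0},
    {"dx": 0, "dy": -0.15, "dz": 0, "turn": 0, "hand": 0},
  ],
)

```text
time_s: 20.37
eef_pos: [0.5269, 0.0485, 0.2616]
orientation: [-1.266, 1.103, -1.111]
ft_force: [0.6, -0.4, -2.1]
grip_width: 0.0228
```

Run:
```python
from h import *
p,d=eyes.read_camera("side");cv2.imwrite("pics/s15.png",cv2.resize(p[60:260,180:380],None,fx=3,fy=3))
togo(.529,-.297,.25,np.radians(91.4))
```

```text
t 20.42 tcp [0.5258 0.0481 0.2587] yawx -82.16 w 0.0227 F [ 0.   0.5 -2.7]
dx dy dz mm [342.3   8.8 -43.9] turn 6.44 or other way -173.6
```

View pics/s15.png

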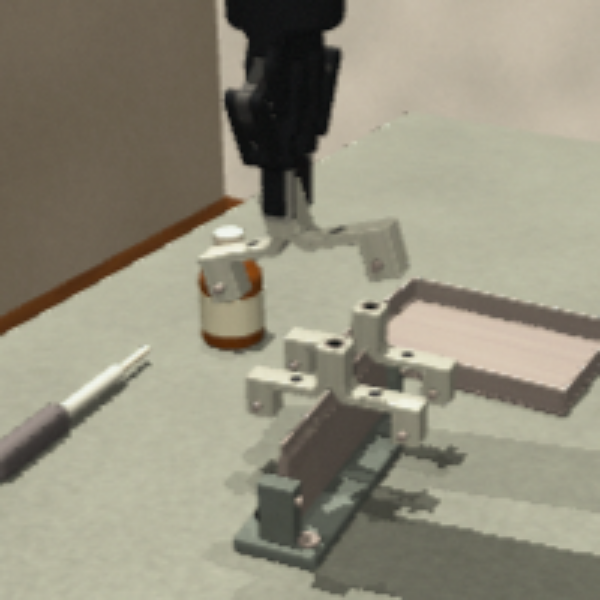

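The arm is lifted clear of the stand (crop (300,240)) with its tilt kept, and the other two are undisturbed. Next I'll carry it over to the tray.

servo_tool(
  moves=[
    {"dx": 0.03, "dy": 0, "dz": -0.004, "turn": 1, "hand": 0},
    {"dx": 0.07, "dy": 0, "dz": -0.009, "turn": 3, "hand": 0},
    {"dx": 0.11, "dy": 0, "dz": -0.014, "turn": 6.4, "hand": 0},
    {"dx": 0.15, "dy": 0, "dz": -0.019, "turn": 6.4, "hand": 0},
    {"dx": 0.19, "dy": 0, "dz": -0.024, "turn": 6.4, "hand": 0},
    {"dx": 0.23, "dy": 0, "dz": -0.029, "turn": 6.4, "hand": 0},
    {"dx": 0.27, "dy": 0, "dz": -0.034, "turn": 6.4, "hand": 0},
    {"dx": 0.31, "dy": 0.0, "dz": -0.039, "turn": 6.4, "hand": 0},
    {"dx": 0.335, "dy": 0.02, "dz": -0.044, "turn": 6.4, "hand": 0},
    {"dx": 0.34, "dy": 0.05, "dz": -0.044, "turn": 6.4, "hand": 0},
  ],
)

```text
time_s: 21.25
eef_pos: [0.5263, -0.3019, 0.2064]
orientation: [-1.22, 1.195, -1.198]
ft_force: [0.2, -1.0, -1.6]
grip_width: 0.0228
```

servo_tool(
  moves=[
    {"dx": 0, "dy": 0.03, "dz": 0, "turn": 0, "hand": 0},
    {"dx": 0, "dy": 0.06, "dz": 0, "turn": 0, "hand": 0},
    {"dx": 0, "dy": 0.09, "dz": 0, "turn": 0, "hand": 0},
    {"dx": 0, "dy": 0.1, "dz": 0, "turn": 0, "hand": 0},
    {"dx": 0, "dy": 0.1, "dz": 0, "turn": 0, "hand": 0},
  ],
)

```text
time_s: 21.67
eef_pos: [0.5251, -0.2934, 0.1027]
orientation: [-1.223, 1.198, -1.184]
ft_force: [0.0, 0.9, -1.2]
grip_width: 0.0226
```

Run:
```python
from h import *
p,d=eyes.read_camera("side");cv2.imwrite("pics/s16.png",cv2.resize(p[60:260,230:430],None,fx=3,fy=3))
S=pts("side",d)
togo(.529,-.297,.072,np.radians(91.4))
```

```text
t 21.72 tcp [ 0.5267 -0.2941  0.1055] yawx -88.54 w 0.0229 F [-0.  -0.  -0.4]
dx dy dz mm [ 3.  33.5  2.3] turn 0.06 or other way -179.9
```

View pics/s16.png

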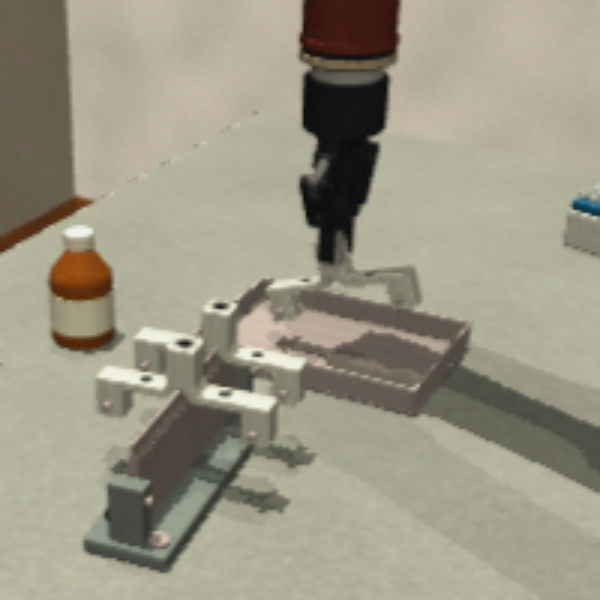

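servo_tool(
  moves=[
    {"dx": 0.002, "dy": 0.01, "dz": 0, "turn": 0, "hand": 0},
    {"dx": 0.002, "dy": 0.02, "dz": 0, "turn": 0, "hand": 0},
    {"dx": 0.002, "dy": 0.027, "dz": 0, "turn": 0, "hand": 0},
    {"dx": 0.002, "dy": 0.031, "dz": 0, "turn": 0, "hand": 0},
    {"dx": 0.002, "dy": 0.034, "dz": 0, "turn": 0, "hand": 0},
    {"dx": 0.002, "dy": 0.037, "dz": 0, "turn": 0, "hand": 0},
    {"dx": 0.002, "dy": 0.04, "dz": 0, "turn": 0, "hand": 0},
  ],
)

```text
time_s: 22.3
eef_pos: [0.5268, -0.2989, 0.0719]
orientation: [-1.224, 1.192, -1.194]
ft_force: [-29.1, 4.6, 42.6]
grip_width: 0.0227
```

The low foot touched and the pads hold the tilt firmly. I'll back off to light contact and then release so it settles onto both feet.

servo_tool(
  moves=[
    {"dx": 0, "dy": -0.003, "dz": 0, "turn": 0, "hand": 0},
    {"dx": 0, "dy": -0.005, "dz": 0, "turn": 0, "hand": 0},
    {"dx": 0, "dy": -0.005, "dz": 0, "turn": 0, "hand": 0},
  ],
)

```text
time_s: 22.55
eef_pos: [0.5285, -0.2971, 0.0731]
orientation: [-1.221, 1.19, -1.192]
ft_force: [-0.0, -1.1, -1.6]
grip_width: 0.0226
```

Run:
```python
from h import *
p,d=eyes.read_camera("side");cv2.imwrite("pics/s17.png",cv2.resize(p[90:220,280:410],None,fx=4,fy=4))
togo(.529,-.297,.072,np.radians(91.4))
```

```text
t 22.6 tcp [ 0.5283 -0.2971  0.0727] yawx -88.56 w 0.0231 F [-2.  -0.9  4.1]
dx dy dz mm [-0.1  0.7  0.7] turn 0.04 or other way -180.0
```

View pics/s17.png

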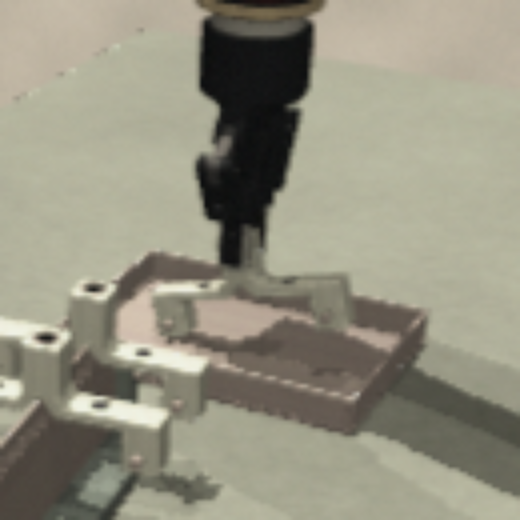

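servo_tool(
  moves=[
    {"dx": 0, "dy": 0, "dz": 0, "turn": 0, "hand": 0.5},
    {"dx": 0, "dy": 0, "dz": 0, "turn": 0, "hand": 0.5},
    {"dx": 0, "dy": 0, "dz": 0, "turn": 0, "hand": 0.5},
    {"dx": 0, "dy": 0, "dz": 0, "turn": 0, "hand": 0.5},
    {"dx": 0, "dy": 0, "dz": 0, "turn": 0, "hand": 0.5},
    {"dx": 0, "dy": 0, "dz": 0, "turn": 0, "hand": 0.5},
  ],
)

```text
time_s: 23.1
eef_pos: [0.528, -0.2968, 0.0721]
orientation: [-1.221, 1.191, -1.19]
ft_force: [-0.2, -0.1, 0.2]
grip_width: 0.0429
```

servo_tool(
  moves=[
    {"dx": 0, "dy": -0.01, "dz": 0, "turn": 0, "hand": 0.5},
    {"dx": 0, "dy": -0.03, "dz": 0, "turn": 0, "hand": 0.5},
    {"dx": 0, "dy": -0.06, "dz": 0, "turn": 0, "hand": 0.5},
    {"dx": 0, "dy": -0.1, "dz": 0, "turn": 0, "hand": 0.5},
    {"dx": 0, "dy": -0.13, "dz": 0, "turn": 0, "hand": 0.5},
    {"dx": 0.04, "dy": -0.15, "dz": 0, "turn": 0, "hand": 0.5},
    {"dx": 0.08, "dy": -0.15, "dz": 0, "turn": 0, "hand": 0.5},
    {"dx": 0.12, "dy": -0.15, "dz": 0, "turn": 0, "hand": 0.5},
    {"dx": 0.12, "dy": -0.15, "dz": 0, "turn": 0, "hand": 0.5},
  ],
)

```text
time_s: 23.85
eef_pos: [0.5277, -0.4265, 0.2226]
orientation: [-1.221, 1.197, -1.2]
ft_force: [-2.6, -1.3, -0.9]
grip_width: 0.0428
```

Run:
```python
from h import *
tilt("s18",.5293,-.0255)
tilt("s19",.5389,-.0969)
p,d=eyes.read_camera("top");cv2.imwrite("pics/t20.png",cv2.resize(p[160:260,230:420],None,fx=4,fy=4))
W=pts("top",d)
m=(W[...,2]>.028)&(W[...,2]<.09)&(abs(W[...,0]-.525)<.1)&(abs(W[...,1]+.297)<.065)
h=m&(W[...,2]>.062); print("tray hub",W[h].mean(0).round(4)); 
b=m&(W[...,2]<.045); q=W[b]; lo=q[:,0]<.48;hi=q[:,0]>.57
print("bar z ends",np.median(q[lo][:,2]),np.median(q[hi][:,2]),cv2.minAreaRect((W[m][:,:2]*1000).astype(np.float32)))
p,d=eyes.read_camera("side");cv2.imwrite("pics/s20.png",cv2.resize(p[90:260,210:410],None,fx=3.5,fy=3.5))
togo(.5,-.3,.2,1.6)
```

```text
s18 t 23.9 n 723 end top z 0.0926 0.0918 u range -0.076 0.075 tilt deg(+ = far end up) -0.52 z0 0.0925
s19 t 23.95 n 575 end top z 0.0923 0.0927 u range -0.076 0.075 tilt deg(+ = far end up) 0.09 z0 0.0926
tray hub [ 0.5091 -0.2922  0.0763]
bar z ends 0.03857176837990332 0.03759236146568405 ((509.6112365722656, -293.25970458984375), (147.32664489746094, 25.072452545166016), 3.0642077922821045)
t 24.05 tcp [ 0.5315 -0.4158  0.2227] yawx -88.5 w 0.0427 F [0.3 0.1 0.7]
dx dy dz mm [-116.6   22.7  -28.5] turn -0.18 or other way 179.8
```

View pics/s20.png

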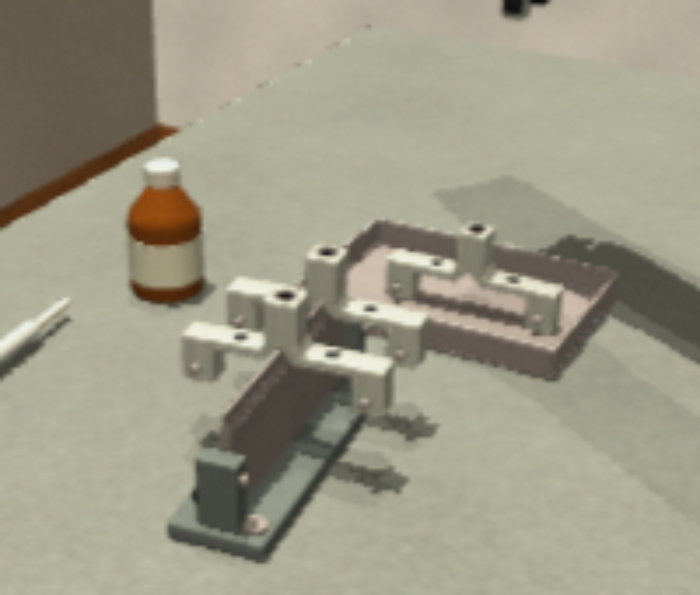

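View pics/t20.png

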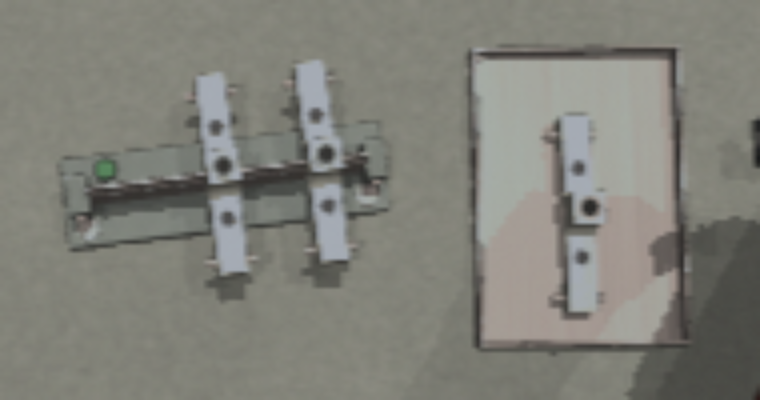

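Both views show two arms level and side by side on the edge. The third stands flat in the tray, about 16 mm from its centre, and the fingers are clear. I'll hand in.

```bash
python3 -c "
from plant import robot
print(robot.job_done())"
```

```text
the job is handed in; nothing more can be done
None
```

I set all three arms on the knife edge, let each one go and watched it. I left the two that stayed level on the edge and moved the one that dipped to the tray. The job was handed in at about 24 s, and the interface gave no verdict.

- **Level arms:** the arms that started nearest the stand and in the middle of the mat settled within about 0.6° of level. They were still at about 0.1° and −0.5° in the last check.
- **Dipping arm:** the arm that started farthest from the stand settled about 16° down at its far end. I took it off the edge and put it in the tray.
- **Tray:** the last views show that arm standing flat on both feet, its two ends within 1 mm of each other in height. It is about 16 mm off the tray's centre lengthwise, well inside the ±50 mm limit.
- **Problem on the way:** lowering the tilted arm, its low foot met the tray floor harder than I meant, at about 43 N up and 29 N sideways at the wrist. I backed off to light contact before releasing, so it dropped the last few centimetres onto its other foot.
- **Bystanders:** the arm never went near the rack, bottle or pipette. I saw no sign that they moved, but I didn't measure them again at the end.

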